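# Swap the charger's battery pack and plug in the curling handles

## Robot

A 6-joint arm with a two-finger parallel gripper is mounted at the origin on the work surface. World frame = base frame: x ahead of the robot, y to its left, z up, the work surface at z = 0. Lengths are in m, angles in rad, forces in N, time in s.
With the tool pointing down it reaches from about 0.35 to 0.775 m from the base axis. Payload 7.3 kg.
Tool frame: the origin (TCP) lies on the centre line of the jaws, within the pads' length; the fingertips stand 11 mm ahead of it and the grasp point (between the pads) lies 8 mm behind it; z points along the fingers, y is the direction in which the jaws open and shut (so a half turn about z gives the same grasp; the last joint's range is limited). The gripper opens to 92 mm and grips with 3 to 60 N. Pads are 19 mm wide; open, the fingers measure 130 mm over their backs; the gripper's body (75 mm by 190 mm) begins 47 mm behind the grasp point.
Start: joints at [1.102, 0.342, 1.524, -0, 1.275, -0.146], TCP at [0.167, 0.498, 0.238] pointing down, gripper open.
Joint ranges: [-2.53, 2.53], [-0.77, 2.02], [0.04, 2.7], [-1, 4.14], [0.28, 2.66], [-3.11, 3.11]. Speed limits (rad/s): [2.57, 2.57, 3.14, 3.14, 3.14, 3.14].

## Interface

Orientations are given as a unit quaternion [x, y, z, w].
In Python, from workcell import arm gives the robot as it stands.
- The arm moves only by the shell command python3 -m creep 'ROWS' [FORCE]. ROWS is JSON, a list of rows, each a list of 7 numbers: the shift along the tool's x, y, z each as a share of 0.15 m, from -1 to 1, then the turn, a rotation vector about the tool's x, y, z each as a share of 45 degrees, from -1 to 1, then the opening, from 0 (shut) to 1 (fully open). In form: [[dx, dy, dz, rx, ry, rz, gripper], ...]. A call has 1 to 20 rows; each row shifts and turns the commanded pose from where the row before left it, along the tool's axes as they then stand; what a row does not reach is not made up. A row lasts 1/8 s, in which the tool goes at most 62.5 mm and 10.7 degrees, less where a joint would pass 70% of its speed; a pose out of reach is approached as far as the arm can. A call with a number of a shift or a turn outside -1 to 1 is refused whole. A call with a gripper value outside its range is refused whole. The fingers move at their own pace and stop on an object; FORCE is the grip in N (left out, the last holds). Time passes only in rows, so rows that do not move let the fingers close. It gives the time, the measured TCP pose, the force and the opening at its end, in the units of the state.
- arm.read_state(): the state, without advancing time (a new reading comes with each control period).
- arm.snapshot(name): name is "scene" or "top" or "wrist"; returns (picture, depth): 384x512x3 uint8, red, green, blue; 384x512 float32, m along the optical axis (not along the pixel's ray), 0 where there is no reading.
- arm.camera_info(name): a dict with "vfov" (degrees; the focal length in pixels is half the picture's height over the tangent of half this angle, whatever the lens; pixels are square), "cx", "cy" (the principal point, pixels), "pose" (4x4, takes a point from camera to world coordinates); the wrist camera has in their place "tool_from_camera" (4x4, takes a point from camera to tool coordinates, whose origin is the TCP and whose axes are the flange's). Camera axes: x right, y down, z forward; pixel columns grow to the right and rows downward; lengths in m; the calibration is good to about 2 mm. A picture is of the moment at which its call begins: read the wrist's pose just before it. camera_info takes no time and is no camera call.
- arm.finish_job(): hands the job in, once; it reports no verdict.
The state is a dict: "t": time; "qpos": joint angles; "qvel": joint speeds; "tau": joint torques, N m; "tool_pos": TCP position; "orientation": TCP orientation; "force": force on the tool from outside, world axes, zero at the start; "wrist_torque": the same for the moment, N m; "grip_width": finger opening in m.
Only numpy, scipy, OpenCV 4.12 (cv2) and the standard library are available. Lean on these libraries where they do the work, as an engineer would, in place of code of your own. Each camera call takes 0.05 s, during which the arm holds its last target.

## Task

Get the handle charger going again, working on it only while it is dead: first slide the flat battery pack off the charger's shoe and lay it flat in the steel tray, then plug every loose curling handle fully home into a socket of its own, and only after that slide the fresh pack under the lips of the shoe until it is fully home and the roller catch holds it. Leave the hammer, the granite sample and the steel cup where they are.

Things in the scene. Friction and masses are not known exactly. Their poses are not given: they have to be found in the camera images.
- handle1_centre (a point): Blue plastic curling handle, 0.4 kg, 120 mm long, 87 mm high, standing upright on its plug; 2 or 3 of these identical handles are present, the rest absent. From below: steel block plug 50 (x) by 42 (y) mm, 18 high, lower edges bevelled; round base 84 mm across, 10 thick; gooseneck at the -x end; level grip bar. The point is half-way up on the plug's axis, 43.5 mm above the plug's underside; z up, x along the grip.
- handle2_centre (a point): Second handle, the same as handle1. The grip bar is 120 mm long (x), 26 mm wide (y) and 24 mm high, centred over the plug's axis, its middle 31.5 mm above this point, with some 30 mm of free room beneath it. Take it across its width at the middle. Heavy at the base, the handle rights itself if tilted a little.
- handle3_centre (a point): Third handle, the same as handle1 and handle2; the point and axes likewise.
- socket1 (a point): First of three sockets in the grey charging block: the middle of its mouth, 26 mm above the shelf top. Hole 53 mm (x) by 45 mm (y), 20 mm deep, straight walls. Axes of the dock: x away from the robot at yaw 0, z up. A handle fully home rests with its round base on the block, its centre point 25.5 mm above this point and its grip along x (either end first; turned across, the plug does not fit).
- socket2 (a point): Second socket, the middle one, the same as socket1. The sockets stand 92 mm apart in a row along y: socket1 at the right as the robot sees it, socket3 nearest the shoe.
- socket3 (a point): Third socket, the same as socket1, 110 mm from the middle line of the shoe.
- pack_flat_centre (a point): The flat battery pack, 0.45 kg, which starts home on the shoe. Black bottom flange 100 mm long (x), 80 wide (y), 12 thick, corners bevelled, with a notch half-way along each long edge; on it a grey body 88 long, 54 wide, 46 high (58 mm high in all). The point is half-way up on its vertical axis, 29 mm above the underside; x along its length, z up.
- pack_fresh_centre (a point): The fresh battery pack, the same shape and axes as the flat one, loose on the shelf top at the left. Either end may go on first. Take a pack from above across its 54 mm width, fingertips 22 mm or more above its underside so that they clear the lips of the shoe.
- dock: The charging dock, fixed, about 400 mm along y; origin on the shelf top in the line of the sockets. Grey socket block, 100 (x) by 276 mm, 26 high. At its left the battery shoe: aluminium floor plate 6 mm thick, 112 wide, and two guides, each 1.5 mm clear of a pack's flange, with a lip 2 mm clear above the flange (lip tops 26 mm above the shelf top, 67 mm between the lips).
- shoe_home (a point): Where a pack's centre point lies when fully home on the shoe, 35 mm above the shelf top; axes of the dock. The guides run from 30 mm before this point (on its -x side; flared mouth out to 50 mm) to a stop which a pack meets 1 mm past home. A pack goes on along +x from the apron and comes off along -x; it can be lifted only once drawn back 85 mm or more.
- shoe_apron (a point): The open apron of the shoe, 100 mm before home: where a pack's centre point lies when it stands on the floor plate just clear of the guides, free to be lifted or set down. Axes of the dock.
- catch_left (a joint): Sprung brass roller catch in the left guide, m: 0 with the roller out (in the notch of a pack that is home, or with no pack there), about 0.0035 while a pack's flange holds it back. Pushing a pack on past the two catches takes about 8 N along the shoe, pulling it off about 14 N.
- catch_right (a joint): The same in the right guide.
- tray_in (a point): Middle of the inner floor of the open steel tray at the right, 132 mm (x) by 112 mm (y) inside, floor 4 mm thick or so, walls 22 mm high over the shelf top and 4 mm thick; fixed. x and y are the tray's axes.
- hammer: Brass hammer 260 mm long with a wooden handle, lying behind the dock. A bystander.
- granite_chip: Rough granite sample about 80 by 60 by 40 mm. A bystander.
- cup_insert: Stainless steel cup insert, 72 mm across and 55 mm high. A bystander.
There are look-alikes about, which are no part of the job. What is shaped like the part that bears pack_flat_centre but red is not meant. What is shaped like the part that bears handle1_centre but turquoise is not meant.

How it is judged:
By the outcome, as a careful person would: the job done as asked, in the order asked, and still so for the second after the job is handed in, with the robot touching nothing.
Of handle1, handle2, handle3 only 2 to 3 are there at a start; the rules pass over those that are not, and their reading is None.
At some moment in a run one of handle1, handle2, handle3, pack_fresh may be knocked a few centimetres aside while the robot is not near it.
Once in a run the grip may slacken for a moment while it holds something.
It also fails if it takes over 208 s, if anything falls off the work surface, if the arm or the gripper's body presses on something with over 40 N, if the wrist force passes 120 N, or if a joint passes its speed limit or range.

## Working session

There is one attempt and no reset: what is moved stays moved. The work goes in short steps, Python scripts to look and compute and a shell command to move; the robot and the scene stay as the last step left them, time stands still between calls to the robot, and variables do not carry over. Pictures are saved under pics/ and viewed, and the job is handed in when it is done.

```bash
ls; mkdir -p pics
cat > h.py <<'E'
import numpy as np, cv2
from workcell import arm
def snap(name,fn=None):
    s=arm.read_state()
    p,d=arm.snapshot(name)
    if fn: cv2.imwrite('pics/'+fn,p[:,:,::-1])
    return p,d,s
E
python3 - <<'E'
from h import *
print(arm.read_state())
for n in ('scene','top','wrist'):
    i=arm.camera_info(n);print(n,i)
    p,d,s=snap(n,n+'0.png'); np.savez('pics/%s0.npz'%n,p=p,d=d)
    print((d>0).mean())
E
```

```text
pics
{'t': 0.0, 'qpos': array([ 1.10203588e+00,  3.42684359e-01,  1.52501449e+00, -1.19157099e-05,
        1.27539659e+00, -1.46001164e-01]), 'qvel': array([ 0.00116085, -0.0013584 , -0.00132891,  0.00016442, -0.001414  ,
       -0.00048107]), 'tau': array([ 3.38709706e-04, -4.31247282e+01, -2.44213307e+01,  7.18036084e-02,
        5.60969696e-02, -1.34590896e-04]), 'tool_pos': array([0.16632663, 0.49754507, 0.23706574]), 'orientation': array([ 1.60678315e-01,  9.87006542e-01, -7.17897879e-04, -2.21912202e-04]), 'force': array([-0.19230163,  0.5808344 ,  0.05725982]), 'wrist_torque': array([-0.00534808,  0.01809854, -0.01902141]), 'grip_width': 0.09203424918016984}
scene {'vfov': 53.329506100082554, 'cx': 256.86131278530456, 'cy': 199.39321663236663, 'pose': array([[ 0.77827761,  0.49380707, -0.38786407,  0.93583701],
       [ 0.62789128, -0.60607892,  0.48828362, -0.52156884],
       [ 0.00604166, -0.62355668, -0.7817548 ,  0.84220995],
       [ 0.        ,  0.        ,  0.        ,  1.        ]])}
0.9957326253255209
top {'vfov': 51.86853513234501, 'cx': 258.3511156810721, 'cy': 196
[... 151 characters left out ...]
 -2.85814533e-04,
         1.90980509e-03],
       [-3.44131517e-03, -1.37643937e-01, -9.90475797e-01,
         1.19883178e+00],
       [ 0.00000000e+00,  0.00000000e+00,  0.00000000e+00,
         1.00000000e+00]])}
0.9959869384765625
wrist {'vfov': 67.83616563251003, 'cx': 249.87585791664358, 'cy': 189.79358038670009, 'tool_from_camera': array([[-4.41955096e-04, -9.65117075e-01, -2.61818328e-01,
         7.13113859e-02],
       [ 9.99999754e-01, -2.84022590e-04, -6.41054953e-04,
         1.81987183e-04],
       [ 5.44330761e-04, -2.61818547e-01,  9.65116963e-01,
        -1.45878949e-01],
       [ 0.00000000e+00,  0.00000000e+00,  0.00000000e+00,
         1.00000000e+00]])}
0.985870361328125
```

View pics/scene0.png

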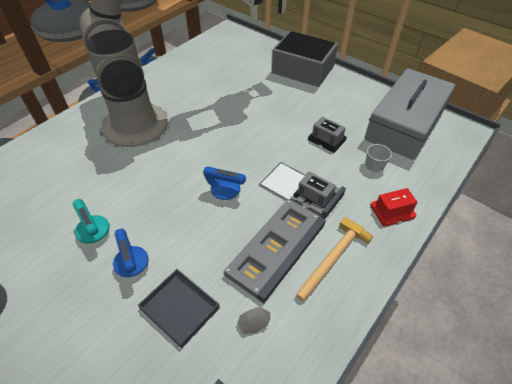

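View pics/top0.png

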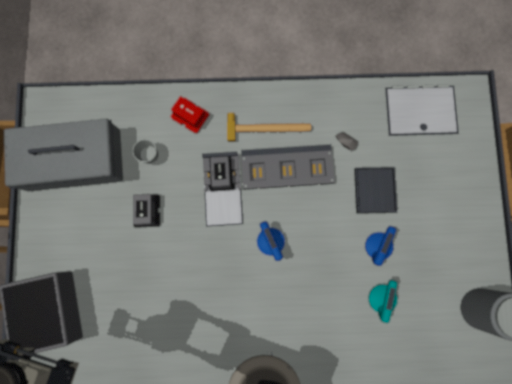

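```bash
cat >> h.py <<'E'
from scipy.spatial.transform import Rotation as R
def K(name):
    i=arm.camera_info(name); f=192/np.tan(np.radians(i['vfov']/2)); return f,i['cx'],i['cy'],i
def campose(name,s=None):
    i=arm.camera_info(name)
    if name!='wrist': return i['pose']
    T=np.eye(4); T[:3,:3]=R.from_quat(s['orientation']).as_matrix(); T[:3,3]=s['tool_pos']
    return T@i['tool_from_camera']
def cloud(name,d,s=None):
    f,cx,cy,i=K(name); P=campose(name,s)
    v,u=np.mgrid[:384,:512]
    X=np.stack([(u-cx)/f*d,(v-cy)/f*d,d],-1)
    W=X@P[:3,:3].T+P[:3,3]; W[d<=0]=np.nan
    return W
def onplane(name,uv,z,s=None):
    f,cx,cy,i=K(name); P=campose(name,s); uv=np.atleast_2d(uv).astype(float)
    r=np.stack([(uv[:,0]-cx)/f,(uv[:,1]-cy)/f,np.ones(len(uv))],-1)@P[:3,:3].T
    t=(z-P[2,3])/r[:,2]
    return P[:3,3]+r*t[:,None]
def project(name,X,s=None):
    f,cx,cy,i=K(name); P=np.linalg.inv(campose(name,s)); X=np.atleast_2d(X)@P[:3,:3].T+P[:3,3]
    return np.stack([X[:,0]/X[:,2]*f+cx,X[:,1]/X[:,2]*f+cy],-1)
E
python3 - <<'E'
from h import *
a=np.load('pics/top0.npz'); p,d=a['p'],a['d']; W=cloud('top',d)
for u,v in [(230,260),(330,220),(100,230),(222,205),(375,190),(285,155),(258,170),(220,172),(147,208),(262,240),(425,110)]:
    print((u,v),W[v,u].round(3),p[v,u])
hsv=cv2.cvtColor(p,cv2.COLOR_RGB2HSV)
m=((hsv[...,0]>105)&(hsv[...,0]<130)&(hsv[...,1]>150)).astype(np.uint8)
n,l,st,c=cv2.connectedComponentsWithStats(m)
for i in range(1,n):
    if st[i,4]>20:
        w=W[l==i]; print(st[i],c[i].round(1),np.nanmedian(w,0).round(3),np.nanmax(w[:,2]).round(3))
cv2.imwrite('pics/topz.png',cv2.resize(p[120:330,110:450,::-1],None,fx=2.3,fy=2.3,interpolation=cv2.INTER_CUBIC))
E
```

```text
(230, 260) [ 0.38   0.092 -0.005] [140 144 139]
(330, 220) [ 0.492 -0.214 -0.001] [143 148 144]
(100, 230) [ 0.481  0.485 -0.001] [141 145 141]
(222, 205) [0.546 0.113 0.004] [175 176 178]
(375, 190) [ 0.58  -0.356  0.003] [61 64 68]
(285, 155) [ 0.691 -0.083  0.03 ] [97 97 98]
(258, 170) [0.651 0.    0.011] [123 110  91]
(220, 172) [0.637 0.112 0.064] [55 57 55]
(147, 208) [0.537 0.326 0.059] [72 72 73]
(262, 240) [ 0.436 -0.006  0.033] [ 31  83 151]
(425, 110) [ 0.831 -0.532 -0.   ] [165 166 168]
[258 222  26  38 525] [270.6 242. ] [ 0.429 -0.031  0.035] 0.094
[366 227  30  38 579] [378.9 245.7] [ 0.41  -0.336  0.036] 0.094
```

View pics/topz.png

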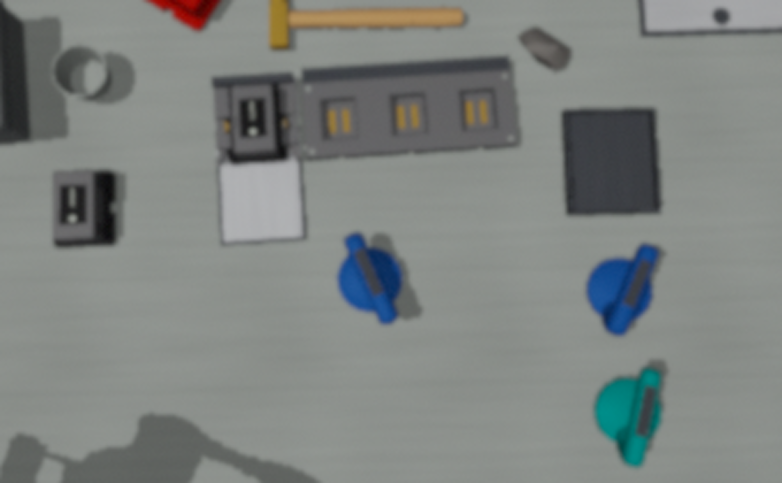

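View pics/wrist0.png

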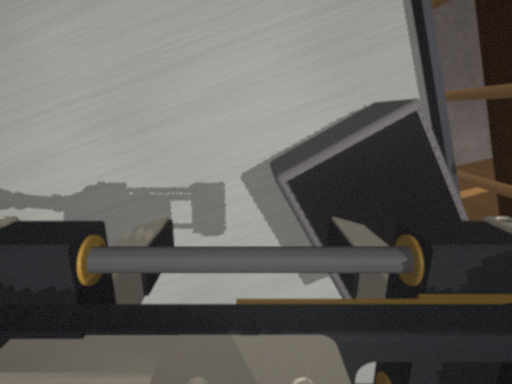

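```bash
cat >> h.py <<'E'
def phi_of(s):
    M=R.from_quat(s['orientation']).as_matrix(); return np.degrees(np.arctan2(M[1,0],M[0,0]))
def go(x,y,z,phi=None):
    """prints tool-frame shift (units of .15 m, current axes), then turn units about tool z"""
    s=arm.read_state(); M=R.from_quat(s['orientation']).as_matrix()
    dl=np.array([x,y,z])-s['tool_pos']; t=M.T@dl/0.15
    print('t',round(s['t'],2),'pos',s['tool_pos'].round(4),'phi',round(phi_of(s),2),'F',s['force'].round(1),'w',round(s['grip_width'],4))
    print('shift units',t.round(4),'min rows',int(np.ceil(np.linalg.norm(dl)/.06)))
    if phi is not None:
        dp=(phi-phi_of(s)+180)%360-180
        # level error: rotate tool z to straight down
        e=np.cross(M[:,2],[0,0,-1]); print('turn z units',round(-dp/45,4),'rows',int(np.ceil(abs(dp)/10.3)),'tilt fix rx,ry units',(np.degrees(M.T@e)/45).round(4)[:2])
E
python3 -c "
from h import *
go(.53,-.03,.30,0)"
```

```text
t 0.15 pos [0.1664 0.4976 0.2372] phi 161.51 F [-1.6 -0.3 -0.3] w 0.092
shift units [-3.4146 -2.5676 -0.4163] min rows 11
turn z units 3.5891 rows 16 tilt fix rx,ry units [-0.0014 -0.0002]
```

```bash
python3 -m creep '[[-0.285,-0.214,-0.035,0,0,0,1],[-0.285,-0.214,-0.035,0,0,0,1],[-0.285,-0.214,-0.035,0,0,0,1],[-0.285,-0.214,-0.035,0,0,0,1],[-0.285,-0.214,-0.035,0,0,0,1],[-0.285,-0.214,-0.035,0,0,0,1],[-0.285,-0.214,-0.035,0,0,0,1],[-0.285,-0.214,-0.035,0,0,0,1],[-0.285,-0.214,-0.035,0,0,0,1],[-0.285,-0.214,-0.035,0,0,0,1],[-0.285,-0.214,-0.035,0,0,0,1],[-0.285,-0.214,-0.035,0,0,0,1]]'; python3 -m creep '[[0,0,0,0,0,0.224,1],[0,0,0,0,0,0.224,1],[0,0,0,0,0,0.224,1],[0,0,0,0,0,0.224,1],[0,0,0,0,0,0.224,1],[0,0,0,0,0,0.224,1],[0,0,0,0,0,0.224,1],[0,0,0,0,0,0.224,1],[0,0,0,0,0,0.224,1],[0,0,0,0,0,0.224,1],[0,0,0,0,0,0.224,1],[0,0,0,0,0,0.224,1],[0,0,0,0,0,0.224,1],[0,0,0,0,0,0.224,1],[0,0,0,0,0,0.224,1],[0,0,0,0,0,0.224,1],[0,0,0,0,0,0,1],[0,0,0,0,0,0,1]]'
python3 - <<'E'
from h import *
go(.53,-.03,.30,0)
p,d,s=snap('wrist','w1.png'); np.savez('pics/w1.npz',p=p,d=d,s=s)
E
```

```text
t: 1.65
tool_pos: [0.5315, -0.0317, 0.3007]
orientation: [0.161, 0.987, 0.0, -0.0]
force: [-0.2, 1.2, 1.0]
grip_width: 0.0916
t: 3.9
tool_pos: [0.5308, -0.0301, 0.3005]
orientation: [1.0, 0.004, -0.0, -0.0]
force: [0.5, -0.1, -0.2]
grip_width: 0.0917
t 3.9 pos [ 0.5308 -0.0301  0.3005] phi 0.42 F [ 0.5 -0.1 -0.2] w 0.0917
shift units [-0.0051 -0.0008  0.0036] min rows 1
turn z units 0.0093 rows 1 tilt fix rx,ry units [-0.0002  0.0005]
```

View pics/w1.png

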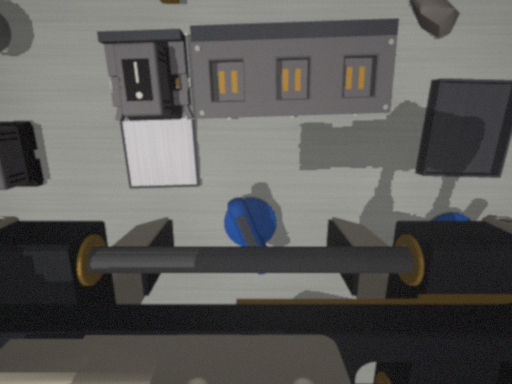

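Run:
```python
from h import *
p=np.load('pics/w1.npz')['p']
c=p[10:200,90:410,::-1]; c=cv2.convertScaleAbs(c,alpha=1.6)
cv2.imwrite('pics/w1z.png',cv2.resize(c,None,fx=2.5,fy=2.5,interpolation=cv2.INTER_CUBIC))
```

```text
(no output)
```

View pics/w1z.png

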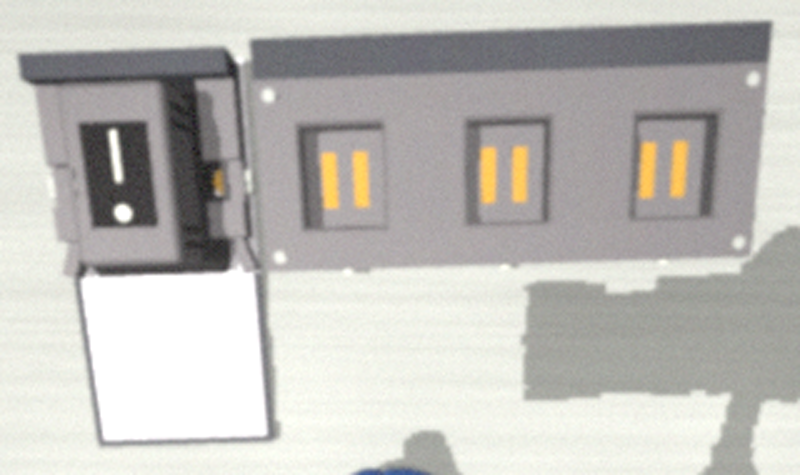

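Run:
```python
from h import *
a=np.load('pics/w1.npz',allow_pickle=True); p,d,s=a['p'],a['d'],a['s'].item()
z=lambda l:np.array(l,float)/2.5+[90-.3,10-.3]
m=onplane('wrist',z([(674,165.5),(507.5,170.5),(342.5,175.5)]),.026,s); print('mouths',m.round(4),np.linalg.norm(np.diff(m,axis=0),axis=1))
sc=onplane('wrist',z([(268,95),(753,79),(739,243),(279,258)]),.026,s); print('screws',sc.round(4), sc.mean(0))
c=onplane('wrist',z([(252,76),(768,62),(750,256),(263,271)]),.026,s); print('block',c.round(4),c.mean(0),[np.linalg.norm(c[i]-c[(i+1)%4]).round(4) for i in range(4)])
ap=onplane('wrist',z([(78,274),(265,270),(272,438),(101,444)]),.006,s); print('apron',ap.round(4))
pt=onplane('wrist',z([(66,80),(161,80),(181,264),(92,266)]),.064,s); print('pack top',pt.round(4),pt.mean(0),[np.linalg.norm(pt[i]-pt[(i+1)%4]).round(4) for i in range(4)])
for A,B in((m[0],m[2]),(sc[0],sc[1]),(sc[3],sc[2]),(c[0],c[1]),(c[3],c[2]),(ap[3],ap[2])):
  e=B-A; print('yaw of dock',np.degrees(np.arctan2(abs(e[0])*np.sign(-e[0]*e[1])*-1,abs(e[1]))).round(2), e.round(4))
W=cloud('wrist',d,s)
for u,v in [(270,55),(200,160),(130,60),(300,140),(470,120),(130,130)]: print(u,v,W[v,u].round(4))
```

```text
mouths [[ 0.6496 -0.1796  0.026 ]
 [ 0.6464 -0.088   0.026 ]
 [ 0.6432  0.003   0.026 ]] [0.09164602 0.09111089]
screws [[ 0.6835  0.0425  0.026 ]
 [ 0.6932 -0.2173  0.026 ]
 [ 0.6089 -0.2208  0.026 ]
 [ 0.5989  0.0397  0.026 ]] [ 0.64614772 -0.08896139  0.026     ]
block [[ 0.6928  0.0506  0.026 ]
 [ 0.7014 -0.2241  0.026 ]
 [ 0.6019 -0.228   0.026 ]
 [ 0.5917  0.0492  0.026 ]] [ 0.64694496 -0.08808072  0.026     ] [np.float64(0.2749), np.float64(0.0996), np.float64(0.2773), np.float64(0.1011)]
apron [[0.5888 0.1637 0.006 ]
 [0.5919 0.0517 0.006 ]
 [0.4883 0.0516 0.006 ]
 [0.4836 0.1608 0.006 ]]
pack top [[0.682  0.134  0.064 ]
 [0.6823 0.0878 0.064 ]
 [0.5957 0.0844 0.064 ]
 [0.5944 0.1306 0.064 ]] [0.63856861 0.10921803 0.064     ] [np.float64(0.0462), np.float64(0.0867), np.float64(0.0462), np.float64(0.0877)]
yaw of dock -2.02 [-0.0064  0.1826  0.    ]
yaw of dock -2.12 [ 0.0096 -0.2598  0.    ]
yaw of dock -2.2 [ 0.01   -0.2605  0.    ]
yaw of dock -1.81 [ 0.0087 -0.2748  0.    ]
yaw of dock -2.1 [ 0.0102 -0.2771  0.    ]
yaw of dock -2.46 [ 0.0047 -0.1092  0.    ]
270 55 [ 0.6758 -0.0562  0.0229]
200 160 [ 0.527   0.049  -0.0014]
130 60 [0.6617 0.1196 0.0629]
300 140 [ 5.594e-01 -1.072e-01 -2.000e-04]
470 120 [ 0.5913 -0.3622  0.0023]
130 130 [0.573  0.1527 0.0037]
```

```bash
python3 -m creep '[[0,0,0,0,0,-0.037,1],[0,0,0,0,0,0,1]]' ; python3 -c "
from h import *
go(.639,.113,.125,2.08)"
```

```text
t: 4.2
tool_pos: [0.5308, -0.0301, 0.3007]
orientation: [1.0, 0.017, -0.0, -0.0]
force: [0.7, 0.1, -0.0]
grip_width: 0.0918
t 4.2 pos [ 0.5308 -0.0301  0.3007] phi 1.97 F [ 0.7  0.1 -0. ] w 0.0918
shift units [ 0.7536 -0.9288  1.1714] min rows 5
turn z units -0.0025 rows 1 tilt fix rx,ry units [-0.0001  0.    ]
```

```bash
python3 -m creep '[[0.15,-0.186,0.18,0,0,0,1],[0.15,-0.186,0.18,0,0,0,1],[0.15,-0.186,0.18,0,0,-0.002,1],[0.15,-0.186,0.2,0,0,0,1],[0.154,-0.185,0.2,0,0,0,1],[0,0,0.23,0,0,0,1],[0,0,0,0,0,0,1],[0,0,0,0,0,0,1]]'
python3 - <<'E'
from h import *
go(.639,.113,.043,2.08)
p,d,s=snap('wrist','w2.png'); np.savez('pics/w2.npz',p=p,d=d,s=s)
E
```

```text
t: 5.2
tool_pos: [0.6399, 0.1127, 0.1267]
orientation: [1.0, 0.017, 0.001, -0.0]
force: [0.5, -1.3, 0.4]
grip_width: 0.0919
t 5.2 pos [0.6399 0.1127 0.1267] phi 1.97 F [ 0.5 -1.3  0.4] w 0.0919
shift units [-0.0068 -0.0023  0.5579] min rows 2
turn z units -0.0025 rows 1 tilt fix rx,ry units [-0.0001 -0.0025]
```

View pics/w2.png

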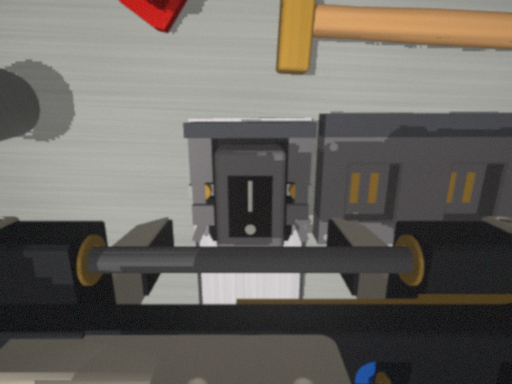

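The pack body (u 215–287, v 140–243) sits centred between the open fingers (u 173–328). Descend and grip.

```bash
python3 -m creep '[[-0.006,0,0.2,0,0,0,1],[0,0,0.2,0,0,0,1],[0,0,0.12,0,0,0,1],[0,0,0.038,0,0,0,1],[0,0,0,0,0,0,1]]' 50; python3 -m creep '[[0,0,0,0,0,0,0],[0,0,0,0,0,0,0],[0,0,0,0,0,0,0],[0,0,0,0,0,0,0],[0,0,0,0,0,0,0],[0,0,0,0,0,0,0],[0,0,0,0,0,0,0]]' 50; python3 -c "
from h import *
go(.639,.113,.043,2.08)"
```

```text
t: 5.88
tool_pos: [0.6388, 0.1129, 0.0424]
orientation: [1.0, 0.017, 0.001, -0.0]
force: [0.4, -0.6, 0.9]
grip_width: 0.092
t: 6.75
tool_pos: [0.6383, 0.1129, 0.0416]
orientation: [1.0, 0.017, 0.0, -0.0]
force: [-0.5, -0.6, 1.3]
grip_width: 0.0538
t 6.75 pos [0.6383 0.1129 0.0416] phi 1.98 F [-0.5 -0.6  1.3] w 0.0538
shift units [ 0.0045 -0.0005 -0.0091] min rows 1
turn z units -0.0022 rows 1 tilt fix rx,ry units [-0.     -0.0002]
```

```bash
python3 -m creep '[[-0.03,0,0,0,0,0,0],[-0.04,0,0,0,0,0,0],[-0.06,0,0,0,0,0,0],[-0.08,0,0,0,0,0,0]]' 50;python3 -m creep '[[-0.1,0,0,0,0,0,0],[-0.1,0,0,0,0,0,0],[-0.1,0,0,0,0,0,0],[-0.1,0,0,0,0,0,0],[-0.06,0,0,0,0,0,0],[0,0,0,0,0,0,0]]' 50
python3 - <<'E'
from h import *
go(.4,-.3,.14,2.08)
p,d,s=snap('wrist','w3.png'); np.savez('pics/w3.npz',p=p,d=d,s=s)
E
```

```text
t: 7.25
tool_pos: [0.6067, 0.1118, 0.0418]
orientation: [1.0, 0.017, 0.001, -0.0]
force: [1.9, 0.5, 1.8]
grip_width: 0.0537
t: 8.0
tool_pos: [0.5362, 0.1095, 0.0416]
orientation: [1.0, 0.017, -0.001, 0.0]
force: [-6.5, -0.5, 7.0]
grip_width: 0.0543
t 8.0 pos [0.5362 0.1095 0.0416] phi 1.99 F [-6.5 -0.5  7. ] w 0.0543
shift units [-1.0042  2.6966 -0.6528] min rows 8
turn z units -0.002 rows 1 tilt fix rx,ry units [-0.      0.0038]
```

View pics/w3.png

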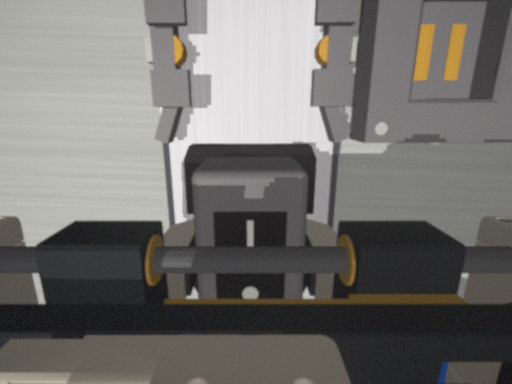

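```bash
python3 -m creep '[[0,0,-0.1,0,0,0,0],[0,0,-0.2,0,0,0,0],[0,0,-0.25,0,0,0,0],[0,0,-0.25,0,0,0,0],[0,0,0,0,0,0,0]]' 50
python3 - <<'E'
from h import *
print(onplane('top',[(375.5,190),(355,190),(396,190),(376,167),(376,213)],.02).round(4))
go(.55,-.33,.2,2.08)
p,d,s=snap('wrist','w4.png')
E
```

```text
t: 8.68
tool_pos: [0.5397, 0.1096, 0.1645]
orientation: [1.0, 0.017, 0.003, -0.0]
force: [0.4, -0.3, -4.3]
grip_width: 0.0541
[[ 0.5774 -0.3525  0.02  ]
 [ 0.5791 -0.2907  0.02  ]
 [ 0.5757 -0.4143  0.02  ]
 [ 0.6481 -0.3588  0.02  ]
 [ 0.5077 -0.3493  0.02  ]]
t 8.68 pos [0.5397 0.1096 0.1645] phi 1.98 F [ 0.4 -0.3 -4.3] w 0.0541
shift units [-0.0308  2.9312 -0.2377] min rows 8
turn z units -0.0023 rows 1 tilt fix rx,ry units [-0.0004 -0.0081]
```

View pics/w4.png

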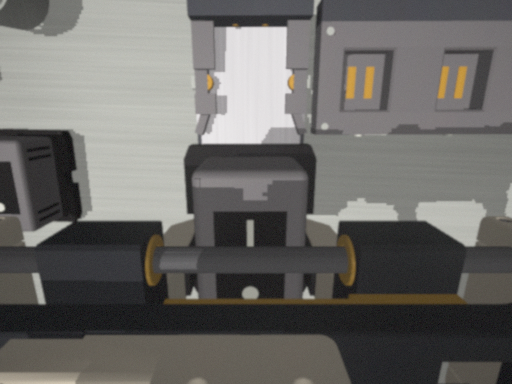

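```bash
python3 -m creep '[[-0.06,0.34,-0.056,0,0,0,0],[-0.07,0.34,-0.056,0,0,0,0],[-0.07,0.34,-0.056,0,0,0,0],[-0.07,0.34,-0.056,0,0,0,0],[-0.07,0.34,-0.056,0,0,0,0],[-0.07,0.34,-0.056,0,0,0,0],[-0.07,0.34,-0.056,0,0,0,0],[-0.07,0.34,-0.056,0,0,0,0],[-0.06,0.34,-0.056,0,0,0,0],[0,0,0,0,0,0,0],[0,0,0,0,0,0,0]]' 50
python3 - <<'E'
from h import *
go(.55,-.33,.2,2.08)
p,d,s=snap('wrist','w5.png'); np.savez('pics/w5.npz',p=p,d=d,s=s)
E
```

```text
t: 10.1
tool_pos: [0.4616, -0.3516, 0.2349]
orientation: [1.0, 0.017, -0.001, -0.002]
force: [-0.3, 0.8, -4.3]
grip_width: 0.0537
t 10.1 pos [ 0.4616 -0.3516  0.2349] phi 1.95 F [-0.3  0.8 -4.3] w 0.0537
shift units [ 0.5946 -0.1229  0.2314] min rows 2
turn z units -0.003 rows 1 tilt fix rx,ry units [-0.0047  0.0034]
```

View pics/w5.png

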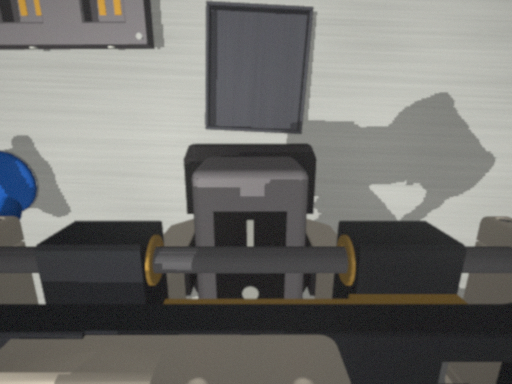

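Run:
```python
from h import *
a=np.load('pics/w5.npz',allow_pickle=True); p,d,s=a['p'],a['d'],a['s'].item()
c=onplane('wrist',[(207,3),(312,8),(300,132.5),(206,129)],.022,s); print(c.round(4),c.mean(0).round(4),[np.linalg.norm(c[i]-c[(i+1)%4]).round(4) for i in range(4)])
for i,j in((0,3),(1,2)):
  e=c[i]-c[j];print(np.degrees(np.arctan2(e[1],e[0])))
for i,j in((0,1),(3,2)):
  e=c[i]-c[j];print(np.degrees(np.arctan2(-e[0],e[1])))
m=c.mean(0); go(m[0],m[1],.10,-1)
```

```text
[[ 0.6453 -0.2969  0.022 ]
 [ 0.6443 -0.4132  0.022 ]
 [ 0.5085 -0.4107  0.022 ]
 [ 0.5088 -0.2948  0.022 ]] [ 0.5767 -0.3539  0.022 ] [np.float64(0.1163), np.float64(0.1358), np.float64(0.1159), np.float64(0.1366)]
-0.862393512944282
-1.0459087446997093
-0.5366227442811138
-0.16153098310283442
t 10.15 pos [ 0.4619 -0.3511  0.2354] phi 2.01 F [-0.1  0.8 -4. ] w 0.0536
shift units [0.7661 0.0484 0.9005] min rows 3
turn z units 0.0669 rows 1 tilt fix rx,ry units [-0.0039  0.0028]
```

```bash
python3 -m creep '[[0.192,0.012,0.15,0,0,0.06,0],[0.192,0.012,0.25,0,0,0,0],[0.192,0.012,0.25,0,0,0,0],[0.192,0.012,0.25,0,0,0,0],[0,0,0,0,0,0,0]]' 50
python3 - <<'E'
from h import *
go(.577,-.354,.041,-.7)
p,d,s=snap('wrist','w6.png'); snap('scene','s6.png')
E
```

```text
t: 10.78
tool_pos: [0.5772, -0.356, 0.0965]
orientation: [1.0, -0.005, -0.004, -0.003]
force: [-0.9, 0.7, -3.5]
grip_width: 0.0541
t 10.78 pos [ 0.5772 -0.356   0.0965] phi -0.52 F [-0.9  0.7 -3.5] w 0.0541
shift units [ 0.0011 -0.0108  0.3702] min rows 1
turn z units 0.004 rows 1 tilt fix rx,ry units [-0.0078  0.0091]
```

View pics/w6.png

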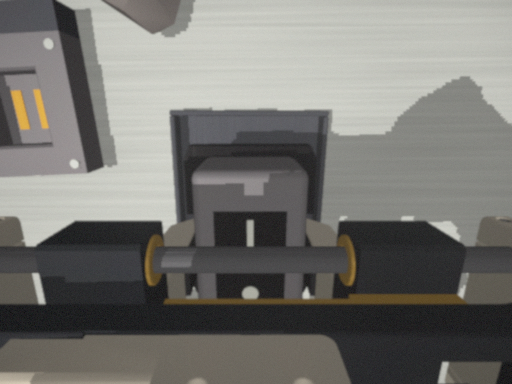

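View pics/s6.png

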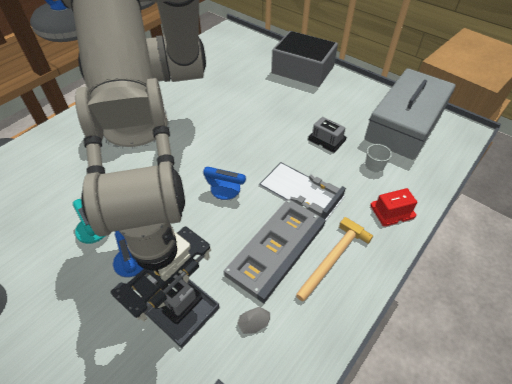

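```bash
python3 -m creep '[[0,-0.01,0.12,0,0,0,0],[0,0,0.12,0,0,0,0],[0,0,0.08,0,0,0,0],[0,0,0.025,0,0,0,0],[0,0,0,0,0,0,0]]' 50; python3 -c "
from h import *
go(.577,-.354,.040,-.7)"
```

```text
t: 11.5
tool_pos: [0.5774, -0.3583, 0.0502]
orientation: [1.0, -0.006, -0.0, -0.0]
force: [0.1, -0.4, -3.8]
grip_width: 0.0536
t 11.5 pos [ 0.5774 -0.3583  0.0502] phi -0.73 F [ 0.1 -0.4 -3.8] w 0.0536
shift units [-0.0031 -0.0289  0.0678] min rows 1
turn z units -0.0007 rows 1 tilt fix rx,ry units [-0.0002  0.0001]
```

```bash
python3 -m creep '[[0,-0.02,0.03,0,0,0,0],[0,0,0.02,0,0,0,0],[0,0,0,0,0,0,0]]' 50; python3 -m creep '[[0,0,0.015,0,0,0,0],[0,0,0,0,0,0,0]]' 50
```

```text
t: 11.88
tool_pos: [0.5774, -0.355, 0.0426]
orientation: [1.0, -0.006, -0.0, -0.0]
force: [-0.7, 0.3, -4.1]
grip_width: 0.0539
t: 12.12
tool_pos: [0.5774, -0.3552, 0.0404]
orientation: [1.0, -0.006, -0.0, -0.0]
force: [0.4, 0.5, -4.1]
grip_width: 0.0539
```

```bash
python3 -m creep '[[0,0,0.008,0,0,0,0],[0,0,0,0,0,0,0]]' 50; python3 -m creep '[[0,0,0.008,0,0,0,0],[0,0,0,0,0,0,0]]' 50
```

```text
t: 12.38
tool_pos: [0.5776, -0.3554, 0.0397]
orientation: [1.0, -0.006, 0.0, 0.0]
force: [-0.8, -0.3, -2.9]
grip_width: 0.0536
t: 12.62
tool_pos: [0.5776, -0.3553, 0.0396]
orientation: [1.0, -0.006, 0.0, 0.0]
force: [-2.1, 1.8, 5.6]
grip_width: 0.0538
```

```bash
python3 -m creep '[[0,0,0,0,0,0,0.85],[0,0,0,0,0,0,0.85],[0,0,0,0,0,0,0.85],[0,0,0,0,0,0,0.85],[0,0,-0.1,0,0,0,0.85],[0,0,-0.25,0,0,0,0.85],[0,0,-0.4,0,0,0,0.85],[0,0,-0.4,0,0,0,0.85],[0,0,-0.4,0,0,0,0.85],[-0.2,-0.1,-0.2,0,0,0,0.85],[-0.4,-0.2,0,0,0,0,0.85],[-0.4,-0.2,0,0,0,0,0.85],[0,0,0,0,0,0,0.85],[0,0,0,0,0,0,0.85]]' 50
python3 - <<'E'
from h import *
go(.577,-.354,.040,-.7)
p,d,s=snap('wrist','w7.png'); np.savez('pics/w7.npz',p=p,d=d,s=s)
p,d,s=snap('top','t7.png'); np.savez('pics/t7.npz',p=p,d=d,s=s)
E
```

```text
t: 14.38
tool_pos: [0.4373, -0.2832, 0.3024]
orientation: [1.0, -0.006, 0.001, 0.001]
force: [0.2, -0.3, -0.8]
grip_width: 0.078
t 14.38 pos [ 0.4373 -0.2832  0.3024] phi -0.73 F [ 0.2 -0.3 -0.8] w 0.078
shift units [0.9323 0.4563 1.7531] min rows 6
turn z units -0.0007 rows 1 tilt fix rx,ry units [ 0.0029 -0.0037]
```

View pics/w7.png

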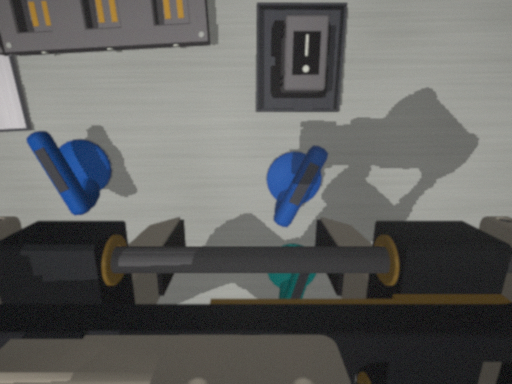

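View pics/t7.png

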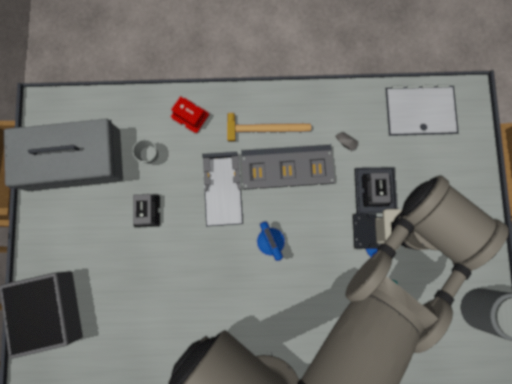

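```bash
cat >> h.py <<'E'
def handles(p,d,s,cam='wrist',vmax=384):
    hsv=cv2.cvtColor(p,cv2.COLOR_RGB2HSV); W=cloud(cam,d,s)
    m=((hsv[...,0]>105)&(hsv[...,0]<130)&(hsv[...,1]>120)); m[vmax:]=0
    m=cv2.morphologyEx(m.astype(np.uint8),cv2.MORPH_CLOSE,np.ones((13,13)))
    n,l,st,c=cv2.connectedComponentsWithStats(m); out=[]
    for i in range(1,n):
        if st[i,4]<200: continue
        k=(l==i); b=k&(W[...,2]>.072)&(W[...,2]<.11)
        b=cv2.morphologyEx(b.astype(np.uint8),cv2.MORPH_OPEN,np.ones((3,3)))
        v,u=np.nonzero(b)
        r=cv2.minAreaRect(np.stack([u,v],1).astype(np.float32))
        box=cv2.boxPoints(r); Q=onplane(cam,box,.082,s)
        e1,e2=Q[1]-Q[0],Q[2]-Q[1]; L=e1 if np.linalg.norm(e1)>np.linalg.norm(e2) else e2
        print('comp',c[i].round(),'bar centre',Q.mean(0).round(4),'len',np.linalg.norm(e1).round(4),np.linalg.norm(e2).round(4),'yaw',(np.degrees(np.arctan2(L[1],L[0]))%180).round(2), 'ztop',np.nanpercentile(W[b>0][:,2],90).round(4))
        bb=k&(W[...,2]<.06)&(W[...,2]>.005); vb,ub=np.nonzero(bb)
        h=cv2.convexHull(np.stack([ub,vb],1).astype(np.float32))
        print('   base hull circle',cv2.minEnclosingCircle(h), onplane(cam,[cv2.minEnclosingCircle(h)[0]],.026,s).round(4))
E
python3 - <<'E'
from h import *
a=np.load('pics/w7.npz',allow_pickle=True); p,d,s=a['p'],a['d'],a['s'].item()
handles(p,d,s,vmax=228)
p=p[60:260,0:380,::-1]; cv2.imwrite('pics/w7z.png',cv2.resize(p,None,fx=2.1,fy=2.1,interpolation=cv2.INTER_CUBIC))
E
```

```text
comp [ 76. 169.] bar centre [ 0.4332 -0.0351  0.082 ] len 0.0294 0.115 yaw 23.67 ztop 0.0858
   base hull circle ((78.5707778930664, 173.44676208496094), 33.789188385009766) [[ 0.4222 -0.0254  0.026 ]]
comp [294. 181.] bar centre [ 0.4106 -0.3478  0.082 ] len 0.1148 0.0263 yaw 152.92 ztop 0.0867
   base hull circle ((290.7432556152344, 180.13063049316406), 30.648517608642578) [[ 0.4074 -0.3452  0.026 ]]
```

View pics/w7z.png

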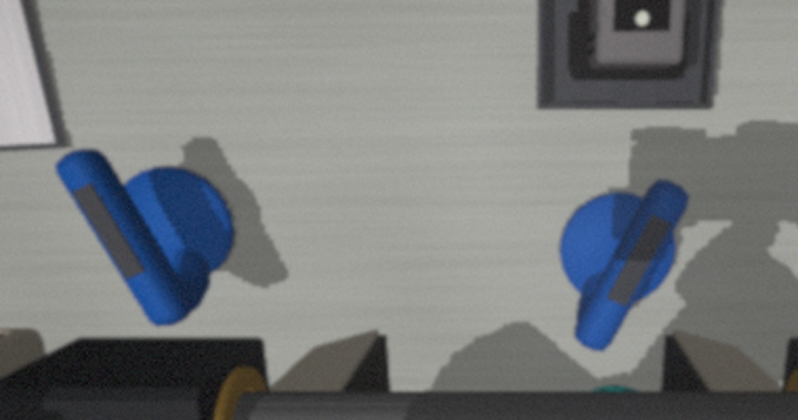

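Run:
```python
from h import *
a=np.load('pics/w7.npz',allow_pickle=True); s=a['s'].item()
for q in [(178,220),(618,248)]:
    u=np.array(q)/2.1+[-.25,60-.25]; print(onplane('wrist',[u],.026,s).round(4))
go(.408,-.346,.17,-27.1)
```

```text
[[ 0.4357 -0.0365  0.026 ]]
[[ 0.4109 -0.3501  0.026 ]]
t 14.47 pos [ 0.4379 -0.2835  0.3015] phi -0.71 F [-0.2  0.1  0.3] w 0.0777
shift units [-0.1957  0.4179  0.8766] min rows 3
turn z units 0.5863 rows 3 tilt fix rx,ry units [ 0.0018 -0.0024]
```

```bash
python3 -m creep '[[0,0,0,0,0,0.195,0.8],[0,0,0,0,0,0.195,0.8],[0,0,0,0,0,0.196,0.8],[0.013,0.155,0.22,0,0,0,0.8],[0.013,0.155,0.22,0,0,0,0.8],[0.013,0.16,0.22,0,0,0,0.8],[0,0,0.217,0,0,0,0.8],[0,0,0,0,0,0,0.8],[0,0,0,0,0,0,0.8]]' 50
python3 - <<'E'
from h import *
go(.4108,-.349,.067,-27.1)
p,d,s=snap('wrist','w8.png'); np.savez('pics/w8.npz',p=p,d=d,s=s)
handles(p,d,s,vmax=380)
E
```

```text
t: 15.6
tool_pos: [0.4108, -0.3487, 0.1701]
orientation: [0.972, -0.234, 0.001, 0.0]
force: [0.5, -0.2, -0.2]
grip_width: 0.0734
t 15.6 pos [ 0.4108 -0.3487  0.1701] phi -27.06 F [ 0.5 -0.2 -0.2] w 0.0734
shift units [-4.000e-04  1.200e-03  6.873e-01] min rows 2
turn z units 0.0009 rows 1 tilt fix rx,ry units [ 0.0006 -0.0021]
comp [252. 183.] bar centre [ 0.416  -0.3526  0.082 ] len 0.024 0.1033 yaw 153.75 ztop 0.0859
   base hull circle ((251.6547088623047, 180.95635986328125), 38.97127151489258) [[ 0.4103 -0.3508  0.026 ]]
```

View pics/w8.png

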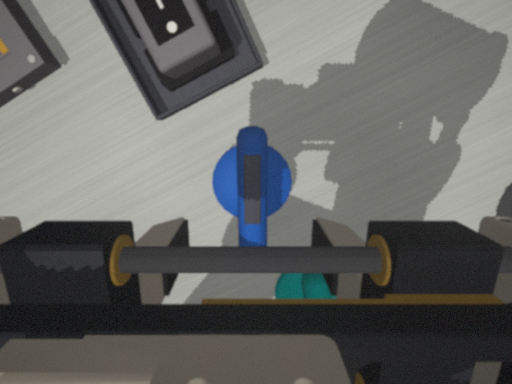

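```bash
python3 -m creep '[[0,0.01,0.2,0,0,0,0.8],[0,0,0.2,0,0,0,0.8],[0,0,0.2,0,0,0,0.8],[0,0,0.087,0,0,0,0.8],[0,0,0,0,0,0,0.8]]' 30; python3 -m creep '[[0,0,0,0,0,0,0],[0,0,0,0,0,0,0],[0,0,0,0,0,0,0],[0,0,0,0,0,0,0],[0,0,0,0,0,0,0],[0,0,0,0,0,0,0],[0,0,0,0,0,0,0],[0,0,0,0,0,0,0]]' 40
python3 - <<'E'
from h import *
go(.4108,-.349,.067,-27.1)
p,d,s=snap('wrist','w9.png'); np.savez('pics/w9.npz',p=p,d=d,s=s)
E
```

```text
t: 16.27
tool_pos: [0.4094, -0.3495, 0.0665]
orientation: [0.972, -0.234, 0.0, 0.0]
force: [0.3, -1.2, -0.0]
grip_width: 0.0734
t: 17.27
tool_pos: [0.409, -0.3494, 0.0661]
orientation: [0.972, -0.234, 0.0, -0.0]
force: [-0.8, 0.6, 1.4]
grip_width: 0.0256
t 17.27 pos [ 0.409  -0.3494  0.0661] phi -27.09 F [-0.8  0.6  1.4] w 0.0256
shift units [ 0.0097 -0.0077 -0.0059] min rows 1
turn z units 0.0002 rows 1 tilt fix rx,ry units [-0.  0.]
```

View pics/w9.png

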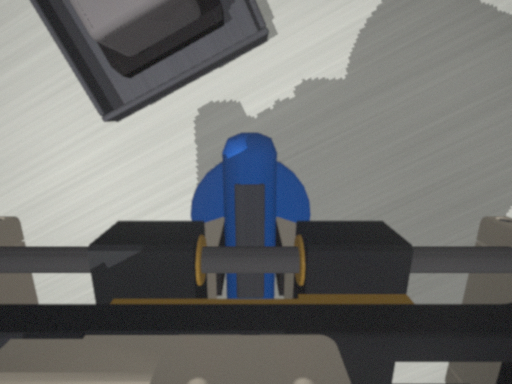

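```bash
cat >> h.py <<'E'
def basefit(p,s,zu,vmax=218,off=0.0):
    """edge points of blue round base above row vmax -> circle fit r=.042 in the tool frame; zu = plug underside height"""
    from scipy.optimize import least_squares
    hsv=cv2.cvtColor(p,cv2.COLOR_RGB2HSV)
    m=((hsv[...,0]>100)&(hsv[...,0]<130)&(hsv[...,1]>110)).astype(np.uint8); m[vmax:]=0; m[:,:120]=0; m[:,390:]=0
    L=[];
    for v in range(140,vmax):
        u=np.nonzero(m[v])[0]
        if len(u)>0: L+= [(u.min()-.5,v),(u.max()+.5,v)]
    L=np.array(L,float)
    M=R.from_quat(s['orientation']).as_matrix()
    T=lambda z:((onplane('wrist',L,z,s)-s['tool_pos'])@M)[:,:2]
    for z in (zu+.018,zu+.028):
        Q=T(z); c=np.zeros(2)
        sel=np.abs(np.hypot(*(Q-c).T)-.042)<.006
        for k in range(5):
            r=least_squares(lambda c:np.hypot(*(Q[sel]-c).T)-.042,c,loss='soft_l1',f_scale=.001); c=r.x
            sel=np.abs(np.hypot(*(Q-c).T)-.042)<.003
        print('z',z,'centre in tool mm',(c*1e3).round(2),'n',sel.sum(),'rms mm',(1e3*np.sqrt(np.mean((np.hypot(*(Q[sel]-c).T)-.042)**2))).round(2))
E
python3 - <<'E'
from h import *
a=np.load('pics/w9.npz',allow_pickle=True); p,d,s=a['p'],a['d'],a['s'].item()
basefit(p,s,0.0)
E
```

```text
z 0.018 centre in tool mm [-0.9   0.36] n 123 rms mm 0.6
z 0.028 centre in tool mm [-0.79  0.3 ] n 120 rms mm 1.08
```

```bash
python3 -m creep '[[0,0,-0.1,0,0,0,0],[0,0,-0.2,0,0,0,0],[0,0,-0.25,0,0,0,0],[0,0,-0.12,0,0,-0.2,0],[0,0,0,0,0,-0.2,0],[0,0,0,0,0,-0.2,0],[0,0,0,0,0,-0.048,0],[0,0,0,0,0,0,0]]' 40
python3 - <<'E'
from h import *
go(.56,-.182,.166,2.08)
E
```

```text
t: 18.32
tool_pos: [0.4089, -0.3491, 0.167]
orientation: [1.0, 0.018, -0.0, -0.0]
force: [-0.1, -0.4, -5.0]
grip_width: 0.0259
t 18.32 pos [ 0.4089 -0.3491  0.167 ] phi 2.05 F [-0.1 -0.4 -5. ] w 0.0259
shift units [ 1.0466 -1.0771  0.0066] min rows 4
turn z units -0.0007 rows 1 tilt fix rx,ry units [-0.0004  0.0001]
```

```bash
python3 -m creep '[[0.15,-0.15,0,0,0,0,0],[0.25,-0.25,0,0,0,0,0],[0.25,-0.25,0,0,0,0,0],[0.25,-0.25,0,0,0,0,0],[0.147,-0.177,0,0,0,0,0],[0,0,0,0,0,0,0],[0,0,0,0,0,0,0]]' 40
python3 - <<'E'
from h import *
go(.56,-.182,.166,2.08)
p,d,s=snap('wrist','w10.png'); np.savez('pics/w10.npz',p=p,d=d,s=s)
c=cv2.convertScaleAbs(p[40:240,40:420,::-1],alpha=1.7)
cv2.imwrite('pics/w10z.png',cv2.resize(c,None,fx=2.1,fy=2.1,interpolation=cv2.INTER_CUBIC))
E
```

```text
t: 19.2
tool_pos: [0.5597, -0.1824, 0.1665]
orientation: [1.0, 0.018, -0.0, 0.0]
force: [-0.4, -0.4, -4.1]
grip_width: 0.0258
t 19.2 pos [ 0.5597 -0.1824  0.1665] phi 2.06 F [-0.4 -0.4 -4.1] w 0.0258
shift units [ 0.0022 -0.0025  0.0035] min rows 1
turn z units -0.0005 rows 1 tilt fix rx,ry units [0.    0.001]
```

View pics/w10z.png

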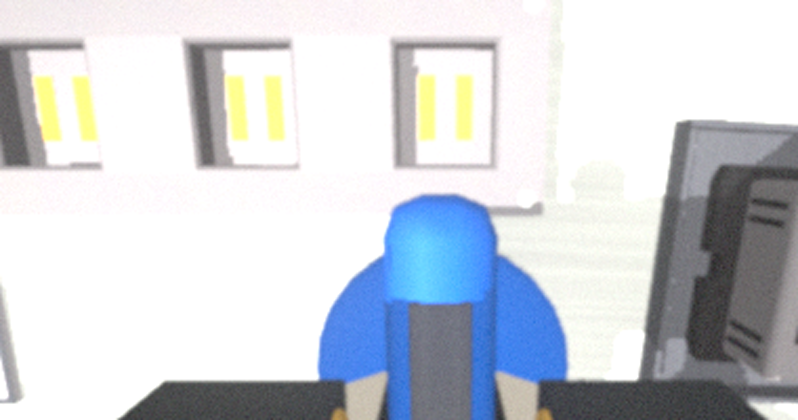

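Run:
```python
from h import *
a=np.load('pics/w10.npz',allow_pickle=True); p,d,s=a['p'],a['d'],a['s'].item()
g=cv2.cvtColor(p,cv2.COLOR_RGB2GRAY).astype(float)
f=lambda z:(np.array(z)/2.1+[40,40])
for c0 in [(445,104),(246,104)]:
    u,v=f(c0); u=int(u);v=int(v)
    print('row prof',u-32,g[v-2:v+14,u-32:u+32].mean(0).round(0).astype(int).tolist())
    print('col prof',v-38,g[v-38:v+38,u-14:u-8].mean(1).round(0).astype(int).tolist())
    print('col prof R',v-38,g[v-38:v+38,u+16:u+20].mean(1).round(0).astype(int).tolist())
```

```text
row prof 219 [155, 154, 155, 155, 154, 154, 150, 136, 115, 97, 87, 94, 103, 106, 106, 106, 106, 106, 114, 143, 175, 187, 189, 191, 191, 189, 188, 185, 172, 157, 153, 152, 152, 152, 153, 152, 153, 164, 181, 188, 189, 190, 189, 188, 186, 178, 164, 153, 152, 151, 151, 151, 151, 149, 139, 118, 113, 126, 137, 145, 149, 150, 149, 150]
col prof 51 [146, 148, 147, 147, 148, 146, 136, 127, 117, 97, 79, 87, 117, 140, 146, 149, 148, 150, 149, 149, 143, 136, 135, 138, 148, 161, 168, 168, 169, 168, 168, 168, 168, 168, 167, 167, 168, 168, 168, 168, 167, 168, 166, 166, 166, 166, 167, 167, 166, 165, 166, 166, 167, 165, 163, 155, 147, 144, 144, 143, 143, 143, 143, 142, 143, 142, 137, 120, 116, 130, 143, 147, 149, 149, 148, 148]
col prof R 51 [148, 148, 148, 146, 148, 146, 136, 126, 118, 98, 80, 81, 102, 133, 148, 150, 150, 150, 151, 151, 151, 152, 150, 151, 150, 151, 152, 152, 151, 152, 150, 150, 150, 150, 151, 151, 151, 152, 152, 152, 152, 151, 151, 150, 152, 152, 151, 151, 150, 151, 151, 150, 151, 150, 150, 150, 150, 150, 151, 149, 150, 152, 151, 151, 150, 150, 144, 122, 116, 128, 142, 147, 149, 14
[... 412 characters left out ...]
 122, 126, 124, 124, 125, 125, 126, 123, 120, 118, 119, 125, 125, 126, 125, 125, 124, 124, 123, 123, 122, 122, 120, 120, 120, 120, 119, 114, 111, 109, 110, 109, 110, 109, 109, 109, 109, 110, 108, 108, 108, 109, 108, 108, 107, 104, 103, 101, 102, 101, 100, 99, 97, 98, 110, 125, 142, 150, 151, 151, 150, 151]
col prof R 51 [144, 145, 146, 148, 147, 146, 139, 128, 118, 100, 82, 85, 113, 142, 153, 156, 157, 156, 156, 156, 157, 155, 157, 156, 157, 160, 162, 165, 166, 164, 164, 167, 166, 168, 169, 171, 168, 169, 170, 172, 172, 176, 177, 175, 174, 173, 176, 176, 176, 178, 180, 180, 180, 181, 181, 178, 168, 160, 158, 159, 159, 160, 160, 159, 160, 161, 154, 135, 123, 128, 142, 150, 151, 152, 149, 149]
```

Run:
```python
from h import *
a=np.load('pics/w10.npz',allow_pickle=True); p,d,s=a['p'],a['d'],a['s'].item()
Q=onplane('wrist',[(251.7,61.2),(251.7,118.8),(229,92),(274.7,92), (251.7,57.5),(251.7,121.2)],.026,s)
print(Q.round(4)); print(Q[0]-Q[1],Q[2]-Q[3],Q[4]-Q[5])
c=np.array([(Q[0]+Q[1])[0]/2,(Q[2]+Q[3])[1]/2]); print('s1',c)
# second socket: left 125+10.5? right
Q2=onplane('wrist',[(157.5,61.2),(157.5,119.2),(125+8.5,92),(125+55.5,92)],.026,s); print(Q2.round(4),Q2[2]-Q2[3])
basefit(p,s,s['tool_pos'][2]-.0661)
```

```text
[[ 0.6746 -0.1796  0.026 ]
 [ 0.6229 -0.1815  0.026 ]
 [ 0.6469 -0.159   0.026 ]
 [ 0.6484 -0.2025  0.026 ]
 [ 0.6778 -0.1795  0.026 ]
 [ 0.6206 -0.1816  0.026 ]]
[0.05173806 0.00192182 0.        ] [-0.00154244  0.0434236   0.        ] [0.05716074 0.00212325 0.        ]
s1 [ 0.6487719  -0.18074099]
[[ 0.6715 -0.0924  0.026 ]
 [ 0.6193 -0.0899  0.026 ]
 [ 0.6436 -0.0683  0.026 ]
 [ 0.6452 -0.113   0.026 ]] [-0.00158558  0.04463789  0.        ]
z 0.11842069346539469 centre in tool mm [-0.84 -0.18] n 123 rms mm 0.61
z 0.1284206934653947 centre in tool mm [-0.77 -0.22] n 119 rms mm 1.06
```

```bash
python3 -c "
from h import *
go(.65,-.1807,.100,2.08)"; python3 -m creep '[[0.1,0,0.02,0,0,0,0],[0.2,-0.003,0.1,0,0,0,0],[0.2,-0.003,0.1,0,0,0,0],[0.103,-0.003,0.1,0,0,0,0],[0,0,0.1,0,0,0,0],[0,0,0,0,0,0,0],[0,0,0,0,0,0,0]]' 40; python3 -c "
from h import *
go(.65,-.1807,.094,2.08)"
```

```text
t 19.25 pos [ 0.5595 -0.1828  0.1666] phi 2.01 F [ 0.2 -0.2 -3.4] w 0.0256
shift units [0.6034 0.007  0.4437] min rows 2
turn z units -0.0015 rows 1 tilt fix rx,ry units [0.     0.0007]
t: 20.12
tool_pos: [0.65, -0.1782, 0.1043]
orientation: [1.0, 0.018, 0.0, 0.0]
force: [0.8, -0.4, -3.4]
grip_width: 0.0255
t 20.12 pos [ 0.65   -0.1782  0.1043] phi 2.02 F [ 0.8 -0.4 -3.4] w 0.0255
shift units [-0.0008  0.0168  0.069 ] min rows 1
turn z units -0.0013 rows 1 tilt fix rx,ry units [ 0.0002 -0.0006]
```

```bash
python3 -m creep '[[0,0.017,0,0,0,-0.001,0],[0,0,0.04,0,0,0,0],[0,0,0.02,0,0,0,0],[0,0,0,0,0,0,0]]' 40; python3 -c "
from h import *
go(.65,-.1807,.094,2.08)
p,d,s=snap('wrist','w11.png')"
```

```text
t: 20.62
tool_pos: [0.6503, -0.1799, 0.094]
orientation: [1.0, 0.019, -0.0, -0.0]
force: [-0.1, -0.7, -4.8]
grip_width: 0.0256
t 20.62 pos [ 0.6503 -0.1799  0.094 ] phi 2.12 F [-0.1 -0.7 -4.8] w 0.0256
shift units [-0.002   0.005   0.0002] min rows 1
turn z units 0.0009 rows 1 tilt fix rx,ry units [-0.0007  0.0012]
```

View pics/w11.png

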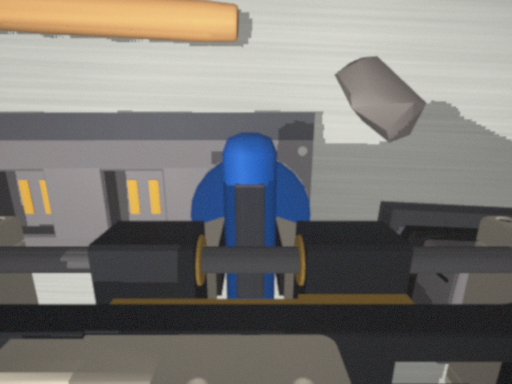

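```bash
python3 -m creep '[[-0.002,0.004,0.02,0,0,0,0],[0,0,0.02,0,0,0,0],[0,0,0,0,0,0,0]]' 40;python3 -m creep '[[0,0,0.015,0,0,0,0],[0,0,0.015,0,0,0,0],[0,0,0,0,0,0,0]]' 40
```

```text
t: 21.05
tool_pos: [0.65, -0.1806, 0.0881]
orientation: [1.0, 0.018, -0.0, -0.0]
force: [-0.6, -0.4, -3.7]
grip_width: 0.0257
t: 21.42
tool_pos: [0.6501, -0.1806, 0.0838]
orientation: [1.0, 0.018, -0.0, -0.0]
force: [0.2, 0.1, -4.0]
grip_width: 0.0257
```

```bash
python3 -m creep '[[0,0,0.025,0,0,0,0],[0,0,0.02,0,0,0,0],[0,0,0,0,0,0,0]]' 40;python3 -m creep '[[0,0,0.015,0,0,0,0],[0,0,0.005,0,0,0,0],[0,0,0,0,0,0,0]]' 40
```

```text
t: 21.8
tool_pos: [0.65, -0.1806, 0.0769]
orientation: [1.0, 0.018, -0.0, -0.0]
force: [0.4, -0.6, -4.0]
grip_width: 0.0254
t: 22.18
tool_pos: [0.6503, -0.1807, 0.0744]
orientation: [1.0, 0.018, 0.0, -0.0]
force: [-0.7, 0.7, -4.3]
grip_width: 0.0257
```

```bash
python3 -m creep '[[0,0,0.008,0,0,0,0],[0,0,0,0,0,0,0]]' 40;python3 -m creep '[[0,0,0.006,0,0,0,0],[0,0,0,0,0,0,0]]' 40
```

```text
t: 22.42
tool_pos: [0.6505, -0.1809, 0.0741]
orientation: [1.0, 0.018, 0.0, 0.0]
force: [-3.4, 0.9, 3.6]
grip_width: 0.0255
t: 22.68
tool_pos: [0.6505, -0.1809, 0.0741]
orientation: [1.0, 0.018, 0.001, 0.0]
force: [-5.0, -0.6, 9.2]
grip_width: 0.0257
```

```bash
python3 -m creep '[[0,0,-0.006,0,0,0,0.7],[0,0,0,0,0,0,0.7],[0,0,0,0,0,0,0.7],[0,0,0,0,0,0,0.7],[0,0,-0.1,0,0,0,0.7],[0,0,-0.2,0,0,0,0.7],[0,0,-0.3,0,0,0,0.7],[-0.2,-0.15,-0.2,0,0,0,0.7],[-0.3,-0.22,0,0,0,-0,0.7],[-0.3,-0.22,0,0,0,0,0.7],[-0.3,-0.22,0,0,0,0,0.7],[-0.3,-0.21,0,0,0,0,0.7],[0,0,0,0,0,-0.2,0.7],[0,0,0,0,0,-0.2,0.7],[0,0,0,0,0,-0.08,0.7],[0,0,0,0,0,0,0.7],[0,0,0,0,0,0,0.7]]' 40
python3 - <<'E'
from h import *
go(.4345,-.036,.17,23.67)
p,d,s=snap('wrist','w12.png'); np.savez('pics/w12.npz',p=p,d=d,s=s)
handles(p,d,s,vmax=380)
M=R.from_quat(s['orientation']).as_matrix()
snap('scene','s12.png')
E
```

```text
t: 24.8
tool_pos: [0.435, -0.0357, 0.1937]
orientation: [0.979, 0.205, 0.0, 0.0]
force: [0.3, -0.4, 0.5]
grip_width: 0.0641
t 24.8 pos [ 0.435  -0.0357  0.1937] phi 23.64 F [ 0.3 -0.4  0.5] w 0.0641
shift units [-0.0038  0.0008  0.1578] min rows 1
turn z units -0.0007 rows 1 tilt fix rx,ry units [ 0.0007 -0.001 ]
comp [475.  46.] bar centre [ 0.6232 -0.1816  0.082 ] len 0.0675 0.0334 yaw 1.01 ztop 0.0939
   base hull circle ((480.0, 43.173912048339844), 53.15070343017578) [[ 0.652  -0.1913  0.026 ]]
comp [245. 181.] bar centre [ 0.4328 -0.0299  0.082 ] len 0.0247 0.1137 yaw 24.04 ztop 0.0861
   base hull circle ((244.8199005126953, 175.89271545410156), 36.05470275878906) [[ 0.4332 -0.0295  0.026 ]]
```

View pics/w12.png

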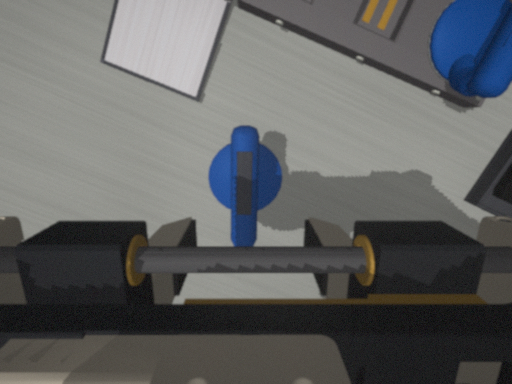

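View pics/s12.png

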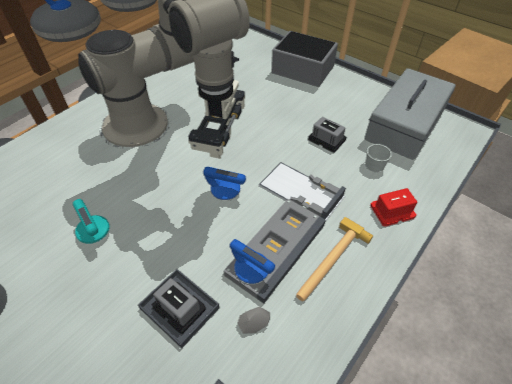

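```bash
python3 -m creep '[[0.003,-0.041,0.1,0,0,0,0.7],[0,0,0.2,0,0,0,0.7],[0,0,0.2,0,0,0,0.7],[0,0,0.2,0,0,0,0.7],[0,0,0.148,0,0,0,0.7],[0,0,0,0,0,0,0.7]]' 40; python3 -m creep '[[0,0,0,0,0,0,0],[0,0,0,0,0,0,0],[0,0,0,0,0,0,0],[0,0,0,0,0,0,0],[0,0,0,0,0,0,0],[0,0,0,0,0,0,0],[0,0,0,0,0,0,0]]' 40
python3 - <<'E'
from h import *
go(.4108,-.349,.067,23.6)
p,d,s=snap('wrist','w13.png'); np.savez('pics/w13.npz',p=p,d=d,s=s)
basefit(p,s,0)
E
```

```text
t: 25.65
tool_pos: [0.4318, -0.0296, 0.0649]
orientation: [0.979, 0.205, -0.002, -0.001]
force: [-0.3, -0.2, 0.6]
grip_width: 0.0644
t: 26.52
tool_pos: [0.433, -0.0299, 0.0662]
orientation: [0.979, 0.205, 0.0, 0.0]
force: [1.3, -0.7, 4.3]
grip_width: 0.0259
t 26.52 pos [ 0.433  -0.0299  0.0662] phi 23.71 F [ 1.3 -0.7  4.3] w 0.0259
shift units [-0.9912  1.8885 -0.0052] min rows 6
turn z units 0.0025 rows 1 tilt fix rx,ry units [ 0.0005 -0.0008]
z 0.018 centre in tool mm [-2.78 -0.59] n 116 rms mm 0.57
z 0.028 centre in tool mm [-2.56 -0.67] n 113 rms mm 1.05
```

View pics/w13.png

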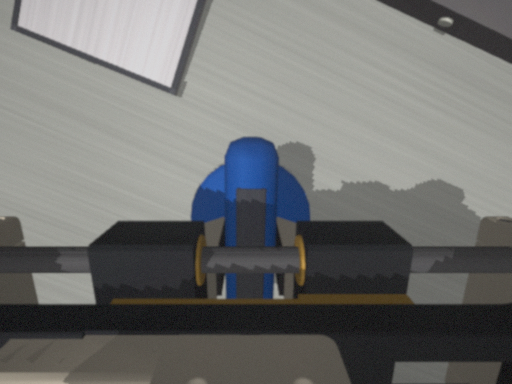

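```bash
python3 -m creep '[[0,0,-0.1,0,0,0,0],[0,0,-0.2,0,0,0,0],[0,0,-0.25,0,0,0,0],[0,0,-0.12,0,0,0.16,0],[0,0,0,0,0,0.16,0],[0,0,0,0,0,0.16,0],[0.1,0.04,0,0,0,0,0],[0.25,0.08,0,0,0,0,0],[0.25,0.08,0,0,0,0,0],[0.25,0.08,0,0,0,0,0],[0.25,0.08,0,0,0,0,0],[0.2,0.06,0,0,0,0,0],[0.11,0.02,0.1,0,0,0,0],[0,0,0.1,0,0,0,0],[0,0,0.1,0,0,0,0],[0,0,0,0,0,0,0],[0,0,0,0,0,0,0]]' 40
python3 - <<'E'
from h import *
go(.6488,-.0890,.095,2.08)
p,d,s=snap('wrist','w14.png')
basefit(p,s,s['tool_pos'][2]-.0662)
E
```

```text
t: 28.7
tool_pos: [0.6464, -0.0879, 0.1221]
orientation: [1.0, 0.018, 0.0, 0.0]
force: [0.1, -0.5, -2.8]
grip_width: 0.0257
t 28.7 pos [ 0.6464 -0.0879  0.1221] phi 2.12 F [ 0.1 -0.5 -2.8] w 0.0257
shift units [0.0154 0.008  0.1804] min rows 1
turn z units 0.0008 rows 1 tilt fix rx,ry units [ 0.0001 -0.0008]
z 0.0738622711496072 centre in tool mm [-2.99 -0.41] n 59 rms mm 0.63
z 0.08386227114960719 centre in tool mm [-0.46  1.53] n 59 rms mm 0.52
```

View pics/w14.png

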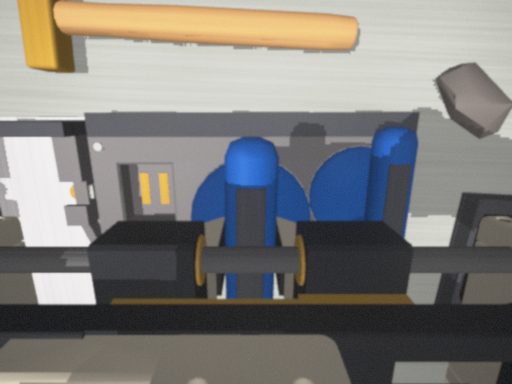

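```bash
python3 -m creep '[[0.015,0.007,0.06,0,0,0,0],[0,0,0.08,0,0,0,0],[0,0,0.04,0,0,0,0],[0,0,0,0,0,0,0],[0,0,0,0,0,0,0]]' 40; python3 -c "
from h import *
go(.6488,-.0890,.088,2.08)"
```

```text
t: 29.38
tool_pos: [0.649, -0.0889, 0.0947]
orientation: [1.0, 0.018, 0.0, 0.0]
force: [0.3, -0.1, -4.0]
grip_width: 0.0257
t 29.38 pos [ 0.649  -0.0889  0.0947] phi 2.12 F [ 0.3 -0.1 -4. ] w 0.0257
shift units [-0.0013  0.0005  0.0444] min rows 1
turn z units 0.0008 rows 1 tilt fix rx,ry units [ 0.     -0.0006]
```

```bash
python3 -m creep '[[0,0,0.02,0,0,0,0],[0,0,0.02,0,0,0,0],[0,0,0,0,0,0,0]]' 40;python3 -m creep '[[0,0,0.02,0,0,0,0],[0,0,0.015,0,0,0,0],[0,0,0,0,0,0,0]]' 40
```

```text
t: 29.75
tool_pos: [0.6486, -0.0888, 0.0881]
orientation: [1.0, 0.018, -0.0, -0.0]
force: [-0.6, -0.4, -4.3]
grip_width: 0.0261
t: 30.12
tool_pos: [0.6486, -0.0889, 0.0829]
orientation: [1.0, 0.018, -0.0, -0.0]
force: [-0.4, 0.2, -3.9]
grip_width: 0.0258
```

```bash
python3 -m creep '[[0,0,0.025,0,0,0,0],[0,0,0.02,0,0,0,0],[0,0,0,0,0,0,0]]' 40;python3 -m creep '[[0,0,0.012,0,0,0,0],[0,0,0.005,0,0,0,0],[0,0,0,0,0,0,0]]' 40;python3 -m creep '[[0,0,0.006,0,0,0,0],[0,0,0,0,0,0,0]]' 40
```

```text
t: 30.5
tool_pos: [0.6485, -0.0888, 0.076]
orientation: [1.0, 0.018, -0.0, -0.0]
force: [-0.0, -0.3, -4.1]
grip_width: 0.0258
t: 30.88
tool_pos: [0.6489, -0.089, 0.0744]
orientation: [1.0, 0.018, 0.0, 0.0]
force: [0.1, -0.4, 0.6]
grip_width: 0.0258
t: 31.12
tool_pos: [0.649, -0.0891, 0.0743]
orientation: [1.0, 0.018, 0.001, 0.0]
force: [-3.1, 0.6, 5.3]
grip_width: 0.0261
```

```bash
python3 -m creep '[[0,0,-0.005,0,0,0,0.6],[0,0,0,0,0,0,0.6],[0,0,0,0,0,0,0.6],[0,0,0,0,0,0,0.6],[0,0,-0.1,0,0,0,0.6],[0,0,-0.25,0,0,0,0.6],[0,0,-0.3,0,0,0,1],[0,0,-0.37,0,0,0,1],[-0.137,-0.339,-0.1,0,0,0,1],[-0.137,-0.339,-0.1,0,0,0,1],[-0.137,-0.339,-0.1,0,0,0,1],[-0.137,-0.339,0,0,0,0,1],[-0.137,-0.339,0,0,0,0,1],[-0.137,-0.339,0,0,0,0,1],[-0.137,-0.339,0,0,0,0,1],[-0.137,-0.339,0,0,0,0,1],[0,0,0,0,0,0,1],[0,0,0,0,0,0,1]]' 40
python3 - <<'E'
from h import *
go(.537,.326,.043,2.08)
p,d,s=snap('wrist','w15.png'); np.savez('pics/w15.npz',p=p,d=d,s=s)
snap('scene','s15.png')
E
```

```text
t: 33.38
tool_pos: [0.4696, 0.3113, 0.2725]
orientation: [1.0, 0.019, 0.001, -0.0]
force: [0.3, 0.0, -0.6]
grip_width: 0.0919
t 33.38 pos [0.4696 0.3113 0.2725] phi 2.15 F [ 0.3  0.  -0.6] w 0.0919
shift units [ 0.4508 -0.081   1.5307] min rows 4
turn z units 0.0016 rows 1 tilt fix rx,ry units [-0.     -0.0015]
```

View pics/w15.png

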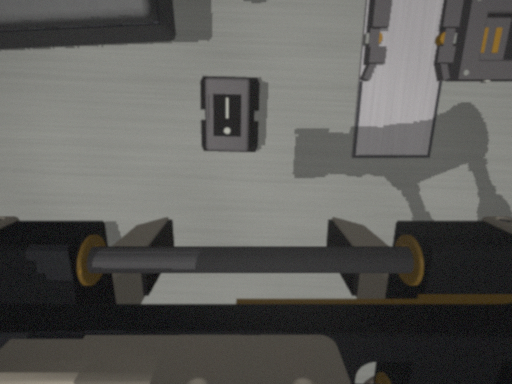

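View pics/s15.png

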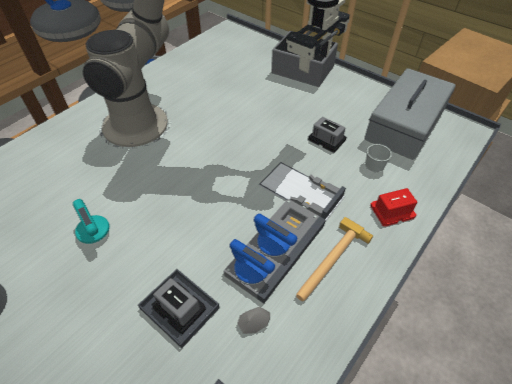

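Run:
```python
from h import *
a=np.load('pics/w15.npz',allow_pickle=True); p,d,s=a['p'],a['d'],a['s'].item()
W=cloud('wrist',d,s); m=((W[...,2]>.045)&(W[...,2]<.075)).astype(np.uint8); m[:, :185]=0;m[:,280:]=0;m[:60]=0;m[170:]=0
n,l,st,c=cv2.connectedComponentsWithStats(m); i=1+st[1:,4].argmax(); v,u=np.nonzero(l==i); print(st[i],W[l==i][:,2].mean())
r=cv2.minAreaRect(np.stack([u,v],1).astype(np.float32)); Q=onplane('wrist',cv2.boxPoints(r),.057,s); print(r,Q.round(4),Q.mean(0))
for i in range(4):
  e=Q[(i+1)%4]-Q[i]; print(np.linalg.norm(e).round(4),np.degrees(np.arctan2(e[1],e[0])).round(2))
c=cv2.convertScaleAbs(p[60:170,180:290,::-1],alpha=1.6)
cv2.imwrite('pics/w15z.png',cv2.resize(c,None,fx=5,fy=5,interpolation=cv2.INTER_CUBIC))
```

```text
[ 205   77   45   74 3185] 0.0567039681752051
((227.0, 113.5), (73.0, 44.0), 90.0) [[0.5777 0.3689 0.057 ]
 [0.5796 0.3168 0.057 ]
 [0.4933 0.3136 0.057 ]
 [0.4913 0.3692 0.057 ]] [0.53547865 0.34212245 0.057     ]
0.0521 -87.87
0.0864 -177.92
0.0556 92.12
0.0864 -0.21
```

View pics/w15z.png

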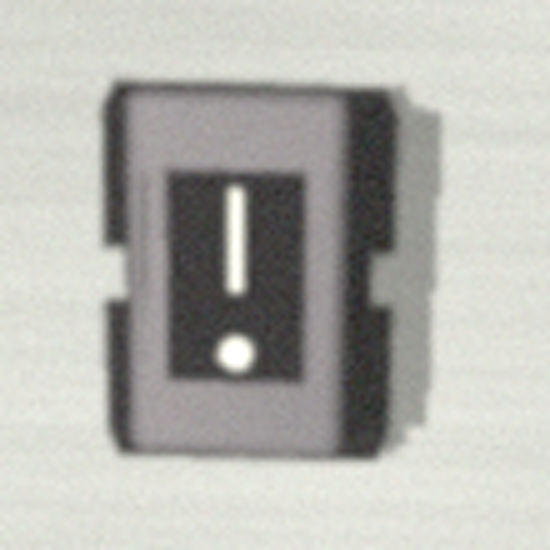

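Run:
```python
from h import *
a=np.load('pics/w15.npz',allow_pickle=True); p,d,s=a['p'],a['d'],a['s'].item()
W=cloud('wrist',d,s)
for u,v in((20,38),(100,35),(165,30),(165,12)): print(W[v,u].round(3))
go(.5355,.342,.125,1.1)
```

```text
[0.613 0.585 0.05 ]
[0.62  0.493 0.048]
[0.629 0.417 0.045]
[0.647 0.416 0.047]
t 33.48 pos [0.4701 0.3105 0.2722] phi 2.03 F [ 0.4 -0.1 -0.4] w 0.0916
shift units [ 0.4423 -0.1947  0.9816] min rows 3
turn z units 0.0207 rows 1 tilt fix rx,ry units [ 0.0001 -0.0008]
```

```bash
python3 -m creep '[[0.14,-0.065,0.2,0,0,0.02,1],[0.15,-0.065,0.25,0,0,0,1],[0.15,-0.065,0.25,0,0,0,1],[0,0,0.28,0,0,0,1],[0,0,0,0,0,0,1],[0,0,0,0,0,0,1]]' 50
python3 - <<'E'
from h import *
go(.5355,.342,.043,1.1)
p,d,s=snap('wrist','w16.png'); np.savez('pics/w16.npz',p=p,d=d,s=s)
E
```

```text
t: 34.22
tool_pos: [0.5359, 0.3421, 0.1266]
orientation: [1.0, 0.01, 0.001, -0.001]
force: [0.2, 0.2, 0.4]
grip_width: 0.0917
t 34.23 pos [0.5359 0.3421 0.1266] phi 1.15 F [0.2 0.2 0.4] w 0.0917
shift units [-0.0038  0.0013  0.5576] min rows 2
turn z units 0.001 rows 1 tilt fix rx,ry units [-0.0013 -0.0028]
```

View pics/w16.png

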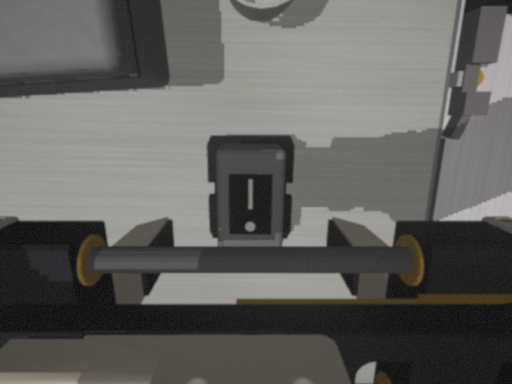

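```bash
python3 -m creep '[[-0.002,0,0.2,0,0,0,1],[0,0,0.2,0,0,0,1],[0,0,0.15,0,0,0,1],[0,0,0.05,0,0,0,1],[0,0,0,0,0,0,1]]' 50; python3 -m creep '[[0,0,0,0,0,0,0],[0,0,0,0,0,0,0],[0,0,0,0,0,0,0],[0,0,0,0,0,0,0],[0,0,0,0,0,0,0],[0,0,0,0,0,0,0]]' 50
python3 - <<'E'
from h import *
go(.535,.12,.15,2.08)
p,d,s=snap('wrist','w17.png'); np.savez('pics/w17.npz',p=p,d=d,s=s)
E
```

```text
t: 34.9
tool_pos: [0.5351, 0.3428, 0.0361]
orientation: [1.0, 0.011, 0.001, -0.0]
force: [0.2, 0.8, 0.7]
grip_width: 0.0916
t: 35.65
tool_pos: [0.5345, 0.3424, 0.0349]
orientation: [1.0, 0.011, 0.0, 0.0]
force: [-0.7, -0.4, 1.5]
grip_width: 0.0536
t 35.65 pos [0.5345 0.3424 0.0349] phi 1.21 F [-0.7 -0.4  1.5] w 0.0536
shift units [-0.0277  1.4827 -0.7671] min rows 5
turn z units -0.0193 rows 1 tilt fix rx,ry units [ 0.     -0.0002]
```

View pics/w17.png

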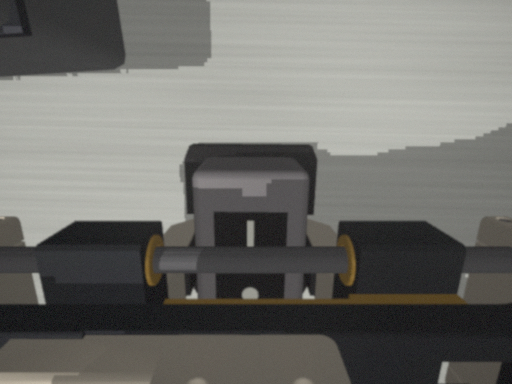

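```bash
python3 -m creep '[[0,0,-0.1,0,0,-0.02,0],[0,0,-0.2,0,0,0,0],[0,0,-0.2,0,0,0,0],[0,0.1,0,0,0,0,0],[0,0.25,0,0,0,0,0],[0,0.3,0,0,0,0,0],[0,0.3,0,0,0,0,0],[0,0.3,0,0,0,0,0],[0,0.2,0,0,0,0,0],[0,0.1,0,0,0,0,0],[0,0,0,0,0,0,0],[0,0,0,0,0,0,0]]' 50; python3 -c "
from h import *
go(.5334,.109,.043,2.08)"
```

```text
t: 37.2
tool_pos: [0.5427, 0.111, 0.1095]
orientation: [1.0, 0.019, -0.0, -0.0]
force: [0.0, 1.0, -3.7]
grip_width: 0.0539
t 37.2 pos [0.5427 0.111  0.1095] phi 2.15 F [ 0.   1.  -3.7] w 0.0539
shift units [-0.0625  0.0115  0.4432] min rows 2
turn z units 0.0016 rows 1 tilt fix rx,ry units [-0.0006  0.0005]
```

```bash
python3 -m creep '[[-0.06,0.01,0.1,0,0,0.001,0],[0,0,0.15,0,0,0,0],[0,0,0.1,0,0,0,0],[0,0,0.07,0,0,0,0],[0,0,0,0,0,0,0],[0,0,0,0,0,0,0]]' 50; python3 -c "
from h import *
go(.5334,.109,.041,2.08)
snap('wrist','w18.png')"
```

```text
t: 37.95
tool_pos: [0.5345, 0.1085, 0.0473]
orientation: [1.0, 0.018, 0.001, -0.0]
force: [0.4, -0.0, -4.2]
grip_width: 0.0537
t 37.95 pos [0.5345 0.1085 0.0473] phi 2.08 F [ 0.4 -0.  -4.2] w 0.0537
shift units [-0.0075 -0.0039  0.0418] min rows 1
turn z units -0.0 rows 1 tilt fix rx,ry units [-0.0001 -0.0014]
```

View pics/w18.png

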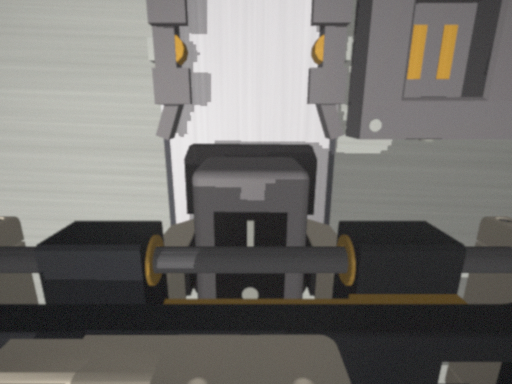

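Pack is aligned with the guide mouths (lips at u 180/320, pack 186–315, centre 250), just before the flares. Lower gently to the floor plate.

```bash
python3 -m creep '[[-0.004,-0.004,0.02,0,0,0,0],[0,0,0.015,0,0,0,0],[0,0,0,0,0,0,0]]' 50; python3 -m creep '[[0,0,0.006,0,0,0,0],[0,0,0,0,0,0,0]]' 50;python3 -c "
from h import *
go(.5337,.109,.041,2.08)"
```

```text
t: 38.38
tool_pos: [0.5333, 0.1089, 0.0414]
orientation: [1.0, 0.018, -0.0, -0.0]
force: [-0.7, 0.4, -4.1]
grip_width: 0.0534
t: 38.62
tool_pos: [0.5335, 0.1089, 0.0409]
orientation: [1.0, 0.018, 0.0, -0.0]
force: [-0.5, -0.8, -1.2]
grip_width: 0.0536
t 38.62 pos [0.5335 0.1089 0.0409] phi 2.07 F [-0.5 -0.8 -1.2] w 0.0536
shift units [ 0.0012 -0.0005 -0.0007] min rows 1
turn z units -0.0002 rows 1 tilt fix rx,ry units [-0.0001 -0.0005]
```

```bash
python3 -m creep '[[0.05,0,0,0,0,0,0],[0.08,0,0,0,0,0,0],[0.08,0,0,0,0,0,0],[0.06,0,0,0,0,0,0],[0,0,0,0,0,0,0]]' 50; python3 -c "
from h import *
go(.6383,.1129,.041,2.08)"
```

```text
t: 39.25
tool_pos: [0.5755, 0.1104, 0.0409]
orientation: [1.0, 0.018, 0.001, -0.0]
force: [1.8, 0.7, 1.5]
grip_width: 0.0535
t 39.25 pos [0.5755 0.1104 0.0409] phi 2.06 F [1.8 0.7 1.5] w 0.0535
shift units [ 0.4189 -0.0016  0.0008] min rows 2
turn z units -0.0004 rows 1 tilt fix rx,ry units [-0.0002 -0.0035]
```

```bash
python3 -m creep '[[0.08,0,0,0,0,0,0],[0.08,0,0,0,0,0,0],[0.06,0,0,0,0,0,0],[0.04,0,0,0,0,0,0],[0,0,0,0,0,0,0]]' 50; python3 -m creep '[[0.03,-0.001,0,0,0,0,0],[0.03,0,0,0,0,0,0],[0.03,0,0,0,0,0,0],[0,0,0,0,0,0,0]]' 50; python3 -c "
from h import *
go(.6383,.1129,.041,2.08)"
```

```text
t: 39.88
tool_pos: [0.6139, 0.1119, 0.0409]
orientation: [1.0, 0.018, 0.001, -0.0]
force: [-0.3, 1.3, 2.2]
grip_width: 0.0539
t: 40.38
tool_pos: [0.627, 0.1124, 0.0409]
orientation: [1.0, 0.018, 0.001, -0.0]
force: [-0.3, -0.3, 3.1]
grip_width: 0.0537
t 40.38 pos [0.627  0.1124 0.0409] phi 2.07 F [-0.3 -0.3  3.1] w 0.0537
shift units [ 0.0756 -0.0005 -0.0004] min rows 1
turn z units -0.0003 rows 1 tilt fix rx,ry units [-0.0001 -0.0018]
```

```bash
python3 -m creep '[[0.03,0,0,0,0,0,0],[0.03,0,0,0,0,0,0],[0.015,0,0,0,0,0,0],[0,0,0,0,0,0,0]]' 50; python3 -c "
from h import *
go(.6383,.1129,.041,2.08)
p,d,s=snap('wrist','w19.png')"
```

```text
t: 40.88
tool_pos: [0.6375, 0.1129, 0.0409]
orientation: [1.0, 0.018, -0.0, -0.0]
force: [-2.0, -0.2, 5.2]
grip_width: 0.0532
t 40.88 pos [0.6375 0.1129 0.0409] phi 2.08 F [-2.  -0.2  5.2] w 0.0532
shift units [ 0.0054  0.0002 -0.0007] min rows 1
turn z units 0.0 rows 1 tilt fix rx,ry units [-0.0001  0.0002]
```

View pics/w19.png

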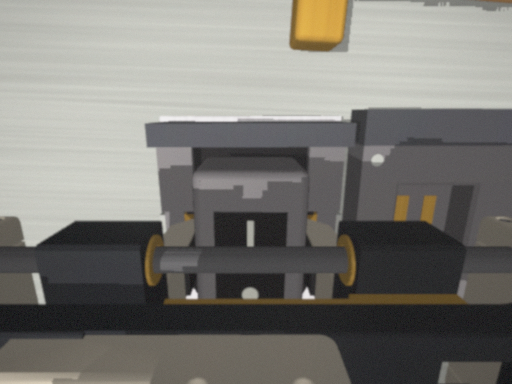

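```bash
python3 -m creep '[[0.007,0,0,0,0,0,0],[0,0,0,0,0,0,0]]' 50;python3 -m creep '[[0.006,0,0,0,0,0,0],[0,0,0,0,0,0,0]]' 50
```

```text
t: 41.18
tool_pos: [0.6375, 0.1129, 0.0409]
orientation: [1.0, 0.018, -0.001, 0.0]
force: [-6.9, -0.6, 8.8]
grip_width: 0.0537
t: 41.42
tool_pos: [0.6379, 0.113, 0.041]
orientation: [1.0, 0.018, -0.002, 0.0]
force: [-10.3, -0.9, 10.0]
grip_width: 0.0538
```

```bash
python3 -m creep '[[0.006,0,0,0,0,0,0],[0,0,0,0,0,0,0]]' 50;python3 -m creep '[[0.006,0,0,0,0,0,0],[0,0,0,0,0,0,0]]' 50;python3 -m creep '[[0.006,0,0,0,0,0,0],[0,0,0,0,0,0,0]]' 50
```

```text
t: 41.68
tool_pos: [0.6383, 0.113, 0.041]
orientation: [1.0, 0.018, -0.002, 0.0]
force: [-10.9, -0.5, 12.5]
grip_width: 0.0539
t: 41.92
tool_pos: [0.6387, 0.113, 0.0411]
orientation: [1.0, 0.018, -0.003, 0.0]
force: [-12.2, -1.1, 12.6]
grip_width: 0.0544
t: 42.18
tool_pos: [0.6388, 0.113, 0.0411]
orientation: [1.0, 0.018, -0.004, 0.0]
force: [-16.5, -1.3, 15.4]
grip_width: 0.0535
```

```bash
python3 -m creep '[[-0.012,0,-0.003,0,0,0,0],[0,0,0,0,0,0,0]]' 50; python3 -m creep '[[0,0,0,0,0,0,0.85],[0,0,0,0,0,0,0.85],[0,0,0,0,0,0,0.85],[0,0,0,0,0,0,0.85],[0,0,-0.1,0,0,0,0.9],[0,0,-0.2,0,0,0,1],[0,0,-0.26,0,0,0,1],[0,0,0,0,0,0,1],[0,0,0,0,0,0,1]]' 50
python3 - <<'E'
from h import *
go(.6383,.1129,.1267,1.97)
p,d,s=snap('wrist','w20.png'); np.savez('pics/w20.npz',p=p,d=d,s=s)
q=np.load('pics/w2.npz')['p']
A=np.hstack([q[100:250,170:350],p[100:250,170:350]])[:,:,::-1]
cv2.imwrite('pics/cmp.png',cv2.resize(cv2.convertScaleAbs(A,alpha=1.6),None,fx=2.2,fy=2.2,interpolation=cv2.INTER_CUBIC))
E
```

```text
t: 42.42
tool_pos: [0.6387, 0.113, 0.041]
orientation: [1.0, 0.018, -0.002, 0.0]
force: [-7.4, -0.2, 7.2]
grip_width: 0.0538
t: 43.55
tool_pos: [0.6403, 0.1129, 0.1255]
orientation: [1.0, 0.018, 0.0, -0.0]
force: [-0.3, -0.1, -0.0]
grip_width: 0.0915
t 43.55 pos [0.6403 0.1129 0.1255] phi 2.07 F [-0.3 -0.1 -0. ] w 0.0915
shift units [-0.0131 -0.0003 -0.0082] min rows 1
turn z units 0.0022 rows 1 tilt fix rx,ry units [-0.0001 -0.0004]
```

View pics/cmp.png

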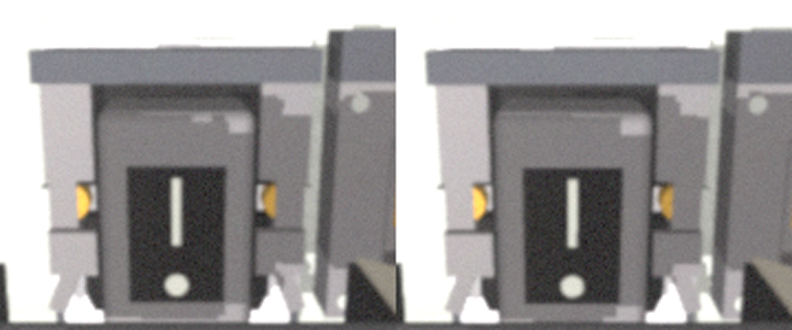

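```bash
python3 -m creep '[[-0.1,0,-0.3,0,0,0,1],[-0.35,0,-0.3,0,0,0,1],[-0.4,0.2,-0.2,0,0,0,1],[-0.2,0.3,-0.2,0,0,0,1],[0,0.3,0,0,0,0,1],[0,0,0,0,0,0,1],[0,0,0,0,0,0,1]]' 50
python3 - <<'E'
from h import *
go(.6383,.1129,.1267,1.97)
p,d,s=snap('wrist','w21.png'); handles(p,d,s,vmax=215)
W=cloud('wrist',d,s)
p,d,s=snap('scene','s21.png'); snap('top','t21.png')
W=cloud('scene',d); hsv=cv2.cvtColor(p,cv2.COLOR_RGB2HSV); m=(hsv[...,0]>105)&(hsv[...,0]<130)&(hsv[...,1]>120)
for y0 in (-.181,-.089):
    k=m&(abs(W[...,1]-y0)<.02)&(abs(W[...,0]-.648)<.04); print(y0,k.sum(),np.nanpercentile(W[k][:,2],[90,98]))
E
```

```text
t: 44.48
tool_pos: [0.5009, -0.0074, 0.2654]
orientation: [1.0, 0.018, -0.001, -0.0]
force: [0.3, 0.1, -0.3]
grip_width: 0.0921
t 44.48 pos [ 0.5009 -0.0074  0.2654] phi 2.04 F [ 0.3  0.1 -0.3] w 0.0921
shift units [ 0.9457 -0.7678  0.9233] min rows 4
turn z units 0.0015 rows 1 tilt fix rx,ry units [-0.0012  0.0024]
comp [363.  52.] bar centre [ 0.6369 -0.1341  0.082 ] len 0.1173 0.0958 yaw 92.01 ztop 0.0942
   base hull circle ((351.9803466796875, 43.460060119628906), 65.61180877685547) [[ 0.6557 -0.1267  0.026 ]]
-0.181 574 [0.09301546 0.09501957]
-0.089 573 [0.09289568 0.09460408]
```

View pics/w21.png

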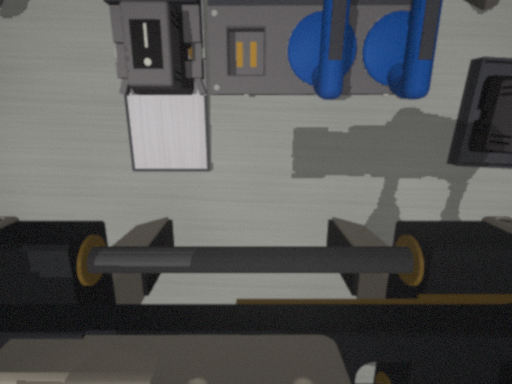

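View pics/s21.png

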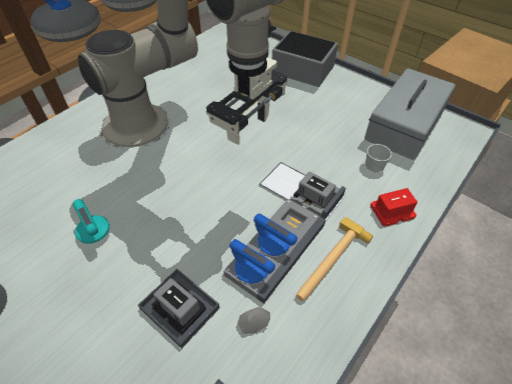

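View pics/t21.png

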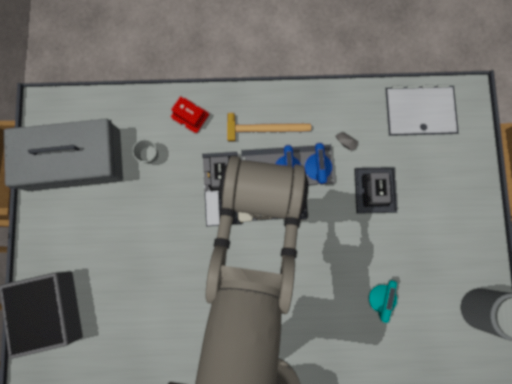

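```bash
python3 -c "
from h import *
print(arm.finish_job())"
```

```text
the job is handed in; nothing more can be done
None
```

The charger job is done and handed in at about 45 s, well under the 208 s limit.

**What I did, in the order asked:**
1. I slid the flat pack off the shoe and laid it flat in the steel tray.
2. I plugged both loose blue handles into sockets 1 and 2. Only two handles were on the work surface, so socket 3 stays empty.
3. I slid the fresh pack onto the shoe until it met the stop, let go, and moved the arm clear.

**Last checks:**
- **Handles:** their tops measure about 0.095 m, the height expected for fully home. Each one seated where predicted (TCP height about 0.074 m).
- **Fresh pack:** from nearly the same camera position, its place against the roller catches matches the flat pack's when that was home, with both rollers out. I judged this from the picture and the rise in force at the stop (16.5 N), and did not tug the pack to test the catch.
- **Everything else:** in the final scene picture the flat pack lies flat in the tray. The hammer, granite sample, cup and both look-alikes are where they were.

No check failed. The one disagreement was that some image measurements of the tray and socket sizes came out up to 3% small. It did no harm, because forces during both insertions stayed low until the handles seated.

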